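Set up a bench scanner with its reference plate and head

ROBOT

A 6-joint arm with a two-finger parallel gripper is mounted at the origin on the work surface. World frame = base frame: x ahead of the robot, y to its left, z up, the work surface at z = 0. Lengths are in m, angles in degrees, forces in N, time in s.
With the tool pointing down it reaches from about 0.35 to 0.875 m from the base axis. Payload 4.2 kg.
Tool frame: the origin (TCP) lies at the very end of the fingers, on their centre line; the grasp point (between the pads) lies behind it (r.grip_point_offset is the z of the grasp point in the tool frame, in m); z points along the fingers, y is the direction in which the jaws open and shut (so a half turn about z gives the same grasp; the last joint's range is limited). The gripper opens to 87 mm and grips with 3 to 60 N. Pads are 19 mm wide; open, the fingers measure 117 mm over their backs; the gripper's body (75 mm by 190 mm) begins 51 mm behind the grasp point.
Start: joints at [-51.131, 22.042, 0.453, 0, -68.411, -14.817], TCP at [0.255, -0.571, 0.223] pointing down, gripper open.
Joint ranges: [-179.83, 179.83], [-69.29, 118.12], [-61.27, 80.66], [-181.25, 117.63], [-171.15, -9.14], [-177.46, 177.46]. Speed limits (degrees/s): [159.86, 159.86, 180, 180, 180, 180].

INTERFACE

Orientations are given as a 3x3 rotation matrix whose columns are the frame's x, y, z axes.
In Python, from station import r, capture, workorder gives the robot as it stands. The module is installed in compiled form; this text tells all that it offers.
- The arm moves only by the shell command python3 -m crank 'ROWS'. ROWS is JSON, a list of rows, each an object with "delta_rot": the turn, a rotation vector about the tool's x, y, z in rad, a list of three; "linear": the shift along the tool's x, y, z in m, a list of three; "gripper": the opening in per cent of the stroke, from 0 (shut) to 100 (fully open). A call has 1 to 10 rows; each row shifts and turns the commanded pose from where the row before left it, along the tool's axes as they then stand; what a row does not reach is not made up. A row lasts 1/8 s, in which the tool goes at most 62.5 mm and 10.7 degrees, less where a joint would pass 70% of its speed; a pose out of reach is approached as far as the arm can. A call is refused whole if a number of a shift passes 0.0625 or a number of a turn 0.188, either way. A call with a gripper value outside its range is refused whole. The fingers move at their own pace and stop on an object; the grip force is fixed at half the most. Time passes only in rows, so rows that do not move let the fingers close. It gives the time, the measured TCP pose, the force and the opening at its end, in the units of the state.
- r.sense(): the state, without advancing time (a new reading comes with each control period).
- capture(name): name is "scene" or "top" or "wrist"; returns a dict with "img" (384x512x3 uint8, blue, green, red), "fx", "fy", "cx", "cy" (pixels), "dist_coeffs" ([k1, k2, p1, p2, k3] as OpenCV has them; the pictures are not rectified), "world_from_camera" (4x4, takes a point from camera to world coordinates). Camera axes: x right, y down, z forward; pixel columns grow to the right and rows downward; lengths in m; the calibration is good to about 2 mm. A picture is of the moment at which its call begins. There is no depth.
- workorder.finish_job(): hands the job in, once; it reports no verdict.
The state is a dict: "time_s": time; "joints": joint angles; "joint_velocities": joint speeds; "effort": joint torques, N m; "tcp_pos": TCP position; "ee_rot": TCP orientation; "wrist_force": force on the tool from outside, world axes, zero at the start; "moment": the same for the moment, N m; "gripper_width": opening from 0.0 (shut) to 1.0 (fully open).
Only numpy, scipy, OpenCV 4.12 (cv2) and the standard library are available. Lean on these libraries where they do the work, as an engineer would, in place of code of your own. Each camera call takes 0.05 s, during which the arm holds its last target.

TASK

Get the finds scanner ready: slide the white checkered reference plate snugly into the corner of the squaring board's fence, then pick it up from there and lay it flat in the scanner's pocket. Next turn the yellow measuring head so that the holes in its three arms match the scanner's three studs, lower it over them fully home before letting go, and finally press the green start button all the way down and let it come back up. Leave the finds and tools lying on the bench where they are.

Things in the scene. Friction and masses are not known exactly. Their poses are not given: they have to be found in the camera images.
- plate_center (a point): Reference plate: loose white slab 90 x 50 x 18 mm (x, y, z) with black squares on top, about 0.2 kg, lying flat on the squaring board. The point is its centre, half-way up (9 mm above its underside); x along the 90 mm side, z up. Grip it across the 50 mm width; either way round will do.
- board: Squaring board: fixed, green, 190 x 150 x 6 mm, flat on the bench; origin under its centre. A bare metal L-shaped fence of two strips, 10 mm wide and 6 mm high above the board surface, runs along its +x edge and its +y edge. The plate stands 12 mm higher than the fence, so it can be gripped over it.
- corner (a point): Inner corner of the fence, on the board's surface (6 mm above the bench), axes as the board's: one strip lies on its +x side, the other on its +y side; open board stretches 180 mm towards -x and 140 mm towards -y. With the plate snug (90 mm side along x), its centre is at (-45, -25, 9) mm in this frame.
- pocket (a point): Centre of the floor of the pocket on top of the scanner base (fixed grey round base, 240 mm diameter, top 50 mm above the bench). The pocket is 98 mm (x of this frame) x 58 mm (y), with a black rim 5 mm wide and 6 mm high. The plate lies in it with its long side along x, its centre 9 mm above this point. Frame axes: z up, x towards stud0.
- seat (a point): On the axis of the scanner base, 25 mm above the pocket floor, level with the shoulders of the three studs on which the head's flange rests. Same axes as the pocket. With the head home, its listed centre is 35 mm above this point.
- stud0 (a point): Tip of the first of three equal upright steel studs, 80 mm from the base's axis, along +x of the pocket frame. Each stud is 10 mm thick, its top 10 mm tapering to 4 mm, and rises 30 mm above a shoulder of 22 mm diameter; the tip is 55 mm above the pocket floor.
- stud1 (a point): Tip of the second stud, like stud0, 120 degrees counter-clockwise from it seen from above.
- stud2 (a point): Tip of the third stud, 240 degrees counter-clockwise from stud0.
- head_center (a point): Measuring head, loose, about 0.42 kg, standing on the bench: a yellow upright housing 42 x 42 mm, 60 mm tall, on the centre of an aluminium flange 10 mm thick with three arms (reach 98 mm). The point is on its axis, half-way up: 35 mm above the flange's underside, 35 mm below the housing's top. The housing's faces are square to x and y of this frame.
- head_hole0 (a point): Centre of the first of three equal holes in the head's arms, 14 mm in diameter, right through, at mid-thickness (5 mm above the flange's underside), 80 mm from the axis along +x of the head's frame. The others lie 120 and 240 degrees round; any of the three orientations fits the studs.
- start (a joint): Green spring push button, 28 mm across, on a fixed grey box 70 x 70 x 40 mm: 0 when up, 0.006 m when fully down; full travel takes about 5 N and it springs back.
- start_top (a point): Centre of the top of the green button; press straight down here.
- sherd_a: Bystander: flat orange sherd about 50 x 40 x 9 mm, origin under its centre.
- sherd_b: Bystander: flat dark brown sherd about 50 x 40 x 9 mm, origin under its centre.
- sherd_c: Bystander: flat buff sherd about 50 x 40 x 9 mm, origin under its centre.
- brush: Bystander: hand brush 160 mm long, lying on the bench near the robot, origin under its centre.
- pot: Bystander: small closed jar 48 mm across, 55 mm tall, origin under its centre.
- callipers: Bystander: steel callipers 160 mm long lying flat, origin under its beam.
- weight: Bystander: brass cylinder 40 mm across, 30 mm tall, origin under its centre.
Things that resemble listed ones, but are neither listed nor needed, are in the scene too. Leave any pink or turquoise look-alike of the part that bears head_center alone.

How it is judged:
By the outcome, as a careful person would: the job done as asked, in the order asked, and still so for the second after the job is handed in, with the robot touching nothing.
It also fails if it takes over 72 s, if anything falls off the work surface, if the arm or the gripper's body presses on something with over 40 N, if the wrist force passes 120 N, or if a joint passes its speed limit or range.

## Working session

There is one attempt and no reset: what is moved stays moved. The work goes in short steps, Python scripts to look and compute and a shell command to move; the robot and the scene stay as the last step left them, time stands still between calls to the robot, and variables do not carry over. Pictures are saved under pics/ and viewed, and the job is handed in when it is done.

```bash
mkdir -p pics; ls; python3 - <<'E'
from station import r, capture
import cv2,json
s=r.sense();print(s); print(r.grip_point_offset)
for n in ["scene","top","wrist"]:
    c=capture(n);cv2.imwrite(f"pics/{n}0.png",c["img"]);print(n,c["fx"],c["fy"],c["cx"],c["cy"],c["dist_coeffs"],c["world_from_camera"])
print(r.sense()["time_s"])
E
```

```text
pics
{'time_s': 0.0, 'joints': array([-5.11303259e+01,  2.20899689e+01,  3.80057689e-01, -3.02410283e-02,
       -6.84122401e+01, -1.48183794e+01]), 'joint_velocities': array([-0.06481377, -0.05231807,  0.04292988, -0.10496033,  0.10667229,
        0.02268968]), 'effort': array([-1.02445891e-03, -3.90659273e+01,  1.87404406e+01,  4.21986312e+00,
        1.10150772e-02, -1.91664330e-04]), 'tcp_pos': array([ 0.25451195, -0.57016288,  0.22146662]), 'ee_rot': array([[-9.13260262e-01, -4.07375478e-01, -9.55760922e-04],
       [-4.07376593e-01,  9.13258145e-01,  1.96783126e-03],
       [ 7.12102477e-05,  2.18649672e-03, -9.99997607e-01]]), 'wrist_force': array([-1.4370892 , -0.22900068,  0.43096477]), 'moment': array([ 0.02263445,  0.02458352, -0.06974707]), 'gripper_width': 1.0030560131371447}
-0.0187
scene 456.0287491891733 456.0287491891733 241.77016271914442 188.4162161128262 [0.04912589 0.         0.         0.         0.        ] [[-0.19075091  0.65601748 -0.73024322  1.57805217]
 [ 0.98144481  0.11267541 -0.15514619  0.14794715]
 [-0.01949816 -0.7462877  -0.66533788  1.11925673]
 [ 0.          0.          0.          1.        ]]
top 391.3610893389198 391.3610893389198 254.64047738352 194.4031589768576 [0.02140758 0.         0.         0.         0.        ] [[-0.01580429 -0.99388878  0.10924886  0.33028045]
 [-0.9998695   0.01607557  0.00160276 -0.06558613]
 [-0.0033492  -0.10920928 -0.99401314  1.39368697]
 [ 0.          0.          0.          1.        ]]
wrist 312.36610527263315 312.36610527263315 251.8654688265194 188.4436304737257 [-0.06617447  0.          0.          0.          0.        ] [[-0.40838233  0.88177942  0.23598502  0.19074155]
 [ 0.91280874  0.39392654  0.10771294 -0.59881766]
 [ 0.00201829  0.25939725 -0.9657686   0.38350638]
 [ 0.          0.          0.          1.        ]]
0.15
```

View pics/top0.png

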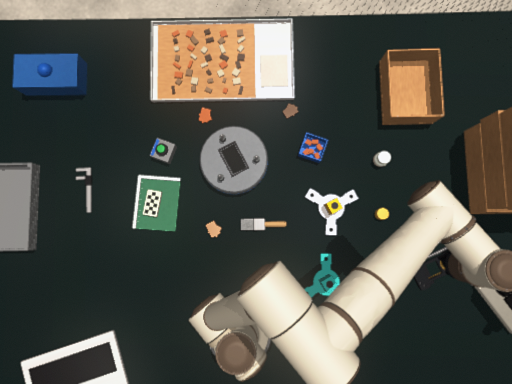

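View pics/scene0.png

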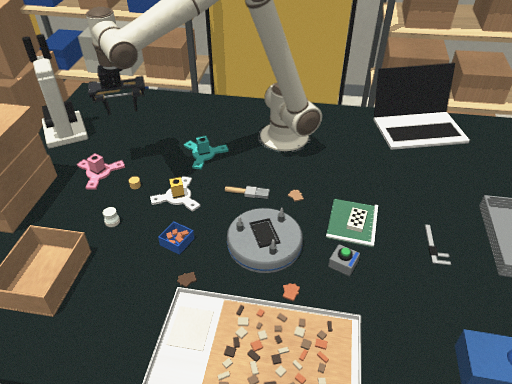

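View pics/wrist0.png

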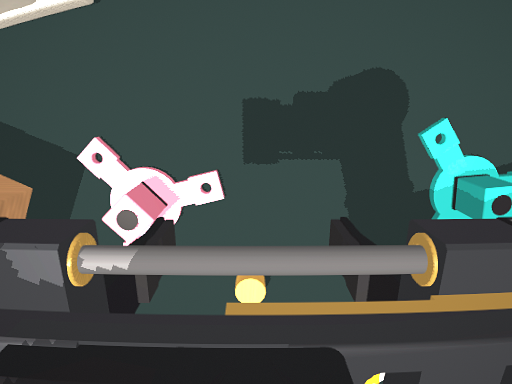

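```bash
cat > h.py <<'E'
import numpy as np,cv2
from station import r,capture
def K(c): return np.array([[c["fx"],0,c["cx"]],[0,c["fy"],c["cy"]],[0,0,1.]])
def unproj(c,uv,z):
    uv=np.array(uv,float).reshape(-1,1,2)
    n=cv2.undistortPoints(uv,K(c),np.array(c["dist_coeffs"])).reshape(-1,2)
    T=c["world_from_camera"];d=np.c_[n,np.ones(len(n))]@T[:3,:3].T;o=T[:3,3]
    return o+d*((z-o[2])/d[:,2])[:,None]
def proj(c,P):
    T=np.linalg.inv(c["world_from_camera"]);P=np.array(P,float).reshape(-1,3)
    return cv2.projectPoints(P,cv2.Rodrigues(T[:3,:3])[0],T[:3,3],K(c),np.array(c["dist_coeffs"]))[0].reshape(-1,2)
def crop(c,x0,y0,x1,y1,f,name):
    im=cv2.resize(c["img"][y0:y1,x0:x1],None,fx=f,fy=f,interpolation=cv2.INTER_CUBIC);
    for x in range(x0-x0%10+10,x1,10):
        cv2.line(im,((x-x0)*f,0),((x-x0)*f,6),(0,0,255),1)
        if x%20==0: cv2.putText(im,str(x),((x-x0)*f-10,18),0,.4,(0,255,255),1)
    for y in range(y0-y0%10+10,y1,10):
        cv2.line(im,(0,(y-y0)*f),(6,(y-y0)*f),(0,0,255),1)
        if y%20==0: cv2.putText(im,str(y),(8,(y-y0)*f+4),0,.4,(0,255,255),1)
    cv2.imwrite(name,im)
E
python3 - <<'E'
from h import *
c=capture("top")
crop(c,125,115,275,240,5,"pics/t1.png")
crop(c,290,170,400,240,7,"pics/t2.png")
E
```

```text
(no output)
```

View pics/t1.png

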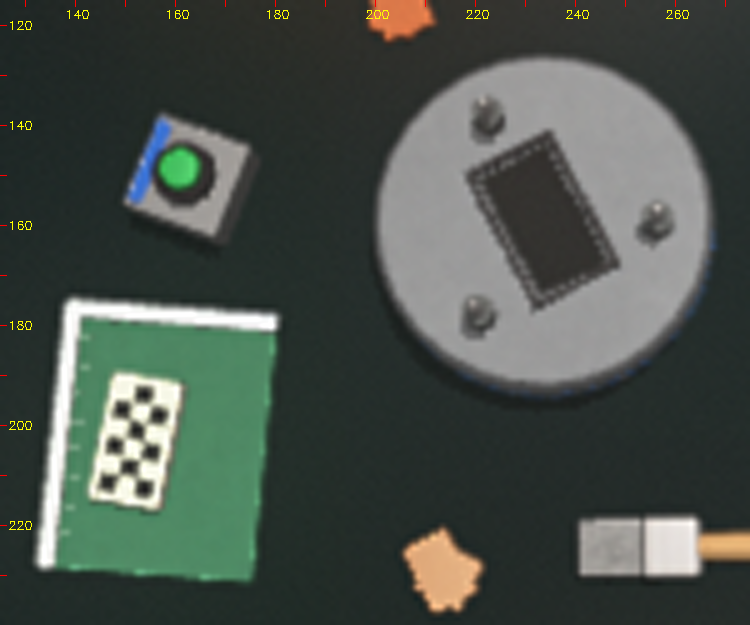

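View pics/t2.png

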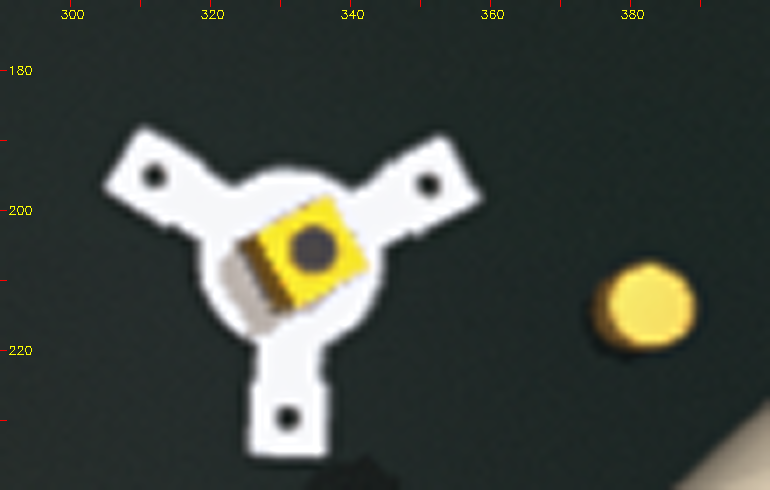

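```bash
python3 - <<'E'
from h import *
np.set_printoptions(precision=4,suppress=True)
c=capture("top")
def ang(v): return np.degrees(np.arctan2(v[1],v[0]))
# plate top z=.024
P=unproj(c,[(148,189.5),(161.5,191),(156.5,216.5),(142.8,214.5)],.024)
print("plate",P.mean(0),ang(P[0]-P[3]),ang(P[1]-P[2]),np.linalg.norm(P[0]-P[3]),np.linalg.norm(P[0]-P[1]))
# fence outer top corners z=.012
F=unproj(c,[(138,175),(180.5,178),(132.5,228),(141,178.5)],.012)
print("fence",F, ang(F[0]-F[1])-90,ang(F[0]-F[2]))
R=unproj(c,[(218.5,150),(235,141.3),(249,167.5),(232,177)],.056)
print("pocket",R.mean(0),ang(R[0]-R[3]),ang(R[1]-R[2]),np.linalg.norm(R[0]-R[3]),np.linalg.norm(R[0]-R[1]))
S=unproj(c,[(222,135.5),(220,175.5),(256.5,156.5)],.105)
m=S.mean(0);print("studs",S,m,[ang(s-m) for s in S],np.linalg.norm(S-m,axis=1))
# base circle
g=unproj(c,[(200.5,158),(267.5,158),(234,126.3)],.05);print("base",g)
H=unproj(c,[(311.9,195.2),(351.2,196.4),(330.9,229.7)],.01)
m=H.mean(0);print("holes",H,m,[ang(s-m) for s in H],np.linalg.norm(H-m,axis=1))
T=unproj(c,[(337,198),(342.8,208.5),(331.5,214.5),(326,203.8)],.07);print("htop",T.mean(0),ang(T[0]-T[3]),ang(T[0]-T[1]))
B=unproj(c,[(160.5,148.5)],.048);print("btn",B)
E
```

```text
plate [0.4569 0.2966 0.024 ] -10.889494223699554 -10.452231600424364 0.08945485793925781 0.04791664748952027
fence [[0.5585 0.3516 0.012 ]
 [0.5453 0.2002 0.012 ]
 [0.3703 0.3677 0.012 ]
 [0.5457 0.3408 0.012 ]] -4.98944204758692 -4.883924725471423
pocket [0.6025 0.0076 0.056 ] 25.69127547002743 26.95942355084192 0.10628112991984064 0.06508099875854019
studs [[ 0.6732  0.0432  0.105 ]
 [ 0.5371  0.0509  0.105 ]
 [ 0.5994 -0.0717  0.105 ]] [0.6033 0.0074 0.105 ] [np.float64(27.095686198953246), np.float64(146.7238316990588), np.float64(-92.75156471052632)] [0.0786 0.0791 0.0793]
base [[ 0.6088  0.1234  0.05  ]
 [ 0.605  -0.1103  0.05  ]
 [ 0.7202  0.0054  0.05  ]]
holes [[ 0.4762 -0.2667  0.01  ]
 [ 0.4697 -0.4057  0.01  ]
 [ 0.3532 -0.3295  0.01  ]] [ 0.433 -0.334  0.01 ] [np.float64(57.296933533458514), np.float64(-62.93356899182451), np.float64(176.78767658694318)] [0.0799 0.0806 0.08  ]
htop [ 0.4313 -0.3326  0.07  ] -63.22780246807536 26.792305852860025
btn [[0.6452 0.2636 0.048 ]]
```

```bash
cat >> h.py <<'E'
from scipy.spatial.transform import Rotation as Ro
def Rd(a):
    a=np.radians(a);x=np.array([np.cos(a),np.sin(a),0]);z=np.array([0,0,-1.]);return np.c_[x,np.cross(z,x),z]
def plan(p,a):
    s=r.sense();R0=np.array(s["ee_rot"]);R1=Rd(a)
    d=R1.T@(np.array(p)-s["tcp_pos"]);rv=Ro.from_matrix(R0.T@R1).as_rotvec()
    print("rot",rv.round(4),"then shift mm",(d*1000).round(1),"t",round(s["time_s"],2),"yaw",np.degrees(np.arctan2(R0[1,0],R0[0,0])).round(2),"tcp",s["tcp_pos"].round(4),"F",s["wrist_force"].round(1),"g",round(s["gripper_width"],3))
E
python3 -c "
from h import *
plan([.457,.2966,.15],-190.7)"
python3 -m crank '[{"delta_rot":[0,0,0.152],"linear":[0,0,0],"gripper":100},{"delta_rot":[0,0,0.152],"linear":[0,0,0],"gripper":100},{"delta_rot":[0,0,0.152],"linear":[0,0,0],"gripper":100},{"delta_rot":[0,0,0.152],"linear":[0,0,0],"gripper":100}]'
python3 -c "
from h import *
plan([.457,.2966,.15],-190.7)"
```

```text
rot [ 9.000e-04 -4.000e-04  6.064e-01] then shift mm [-37.8 889.6  72. ] t 0.25 yaw -155.95 tcp [ 0.2547 -0.5705  0.222 ] F [ 0.1 -0.9  0.2] g 0.997
time_s: 0.75
tcp_pos: [0.2547, -0.5706, 0.2223]
ee_rot: [[-0.981, 0.192, -0.0], [0.192, 0.981, 0.0], [0.0, 0.0, -1.0]]
wrist_force: [0.3, -0.4, 0.6]
gripper_width: 1.002
rot [ 0.0003 -0.0002 -0.0065] then shift mm [-37.8 889.7  72.3] t 0.75 yaw 168.93 tcp [ 0.2547 -0.5706  0.2223] F [ 0.3 -0.4  0.6] g 1.002
```

```bash
python3 -m crank '[{"delta_rot":[0,0,0],"linear":[-0.0025,0.059,0],"gripper":100},{"delta_rot":[0,0,0],"linear":[-0.0025,0.059,0],"gripper":100},{"delta_rot":[0,0,0],"linear":[-0.0025,0.059,0],"gripper":100},{"delta_rot":[0,0,0],"linear":[-0.0025,0.059,0],"gripper":100},{"delta_rot":[0,0,0],"linear":[-0.0025,0.059,0],"gripper":100},{"delta_rot":[0,0,0],"linear":[-0.0025,0.059,0],"gripper":100},{"delta_rot":[0,0,0],"linear":[-0.0025,0.059,0],"gripper":100},{"delta_rot":[0,0,0],"linear":[-0.0025,0.059,0],"gripper":100},{"delta_rot":[0,0,0],"linear":[-0.0025,0.059,0],"gripper":100},{"delta_rot":[0,0,0],"linear":[-0.0025,0.059,0],"gripper":100}]'
python3 -m crank '[{"delta_rot":[0,0,0],"linear":[-0.0025,0.059,0.01],"gripper":100},{"delta_rot":[0,0,0],"linear":[-0.0025,0.059,0.01],"gripper":100},{"delta_rot":[0,0,0],"linear":[-0.0025,0.059,0.01],"gripper":100},{"delta_rot":[0,0,0],"linear":[-0.0025,0.059,0.01],"gripper":100},{"delta_rot":[0,0,0],"linear":[0,0.02,0.01],"gripper":100},{"delta_rot":[0,0,0],"linear":[0,0,0],"gripper":100}]'
python3 - <<'E'
from h import *
plan([.457,.2966,.15],-190.7)
c=capture("wrist");cv2.imwrite("pics/w1.png",c["img"]);
c=capture("top");crop(c,125,115,275,240,5,"pics/t3.png")
E
```

```text
time_s: 2.0
tcp_pos: [0.3897, 0.0062, 0.223]
ee_rot: [[-0.982, 0.187, 0.001], [0.187, 0.982, 0.0], [-0.001, 0.001, -1.0]]
wrist_force: [1.9, -0.5, 0.2]
gripper_width: 1.001
time_s: 2.75
tcp_pos: [0.4468, 0.2541, 0.1712]
ee_rot: [[-0.983, 0.186, -0.002], [0.186, 0.983, -0.002], [0.002, -0.003, -1.0]]
wrist_force: [-1.5, -0.6, -0.2]
gripper_width: 0.998
rot [-0.0025 -0.0019 -0.0002] then shift mm [-2.1 43.7 21.2] t 2.75 yaw 169.29 tcp [0.4468 0.2541 0.1712] F [-1.5 -0.6 -0.2] g 0.998
```

View pics/w1.png

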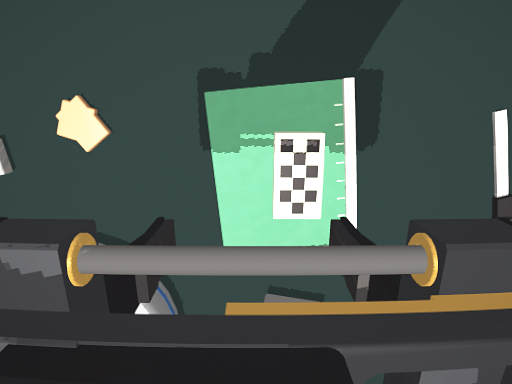

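```bash
python3 - <<'E'
from h import *
c=capture("wrist");crop(c,195,70,370,225,4,"pics/w2.png")
E
```

```text
(no output)
```

View pics/w2.png

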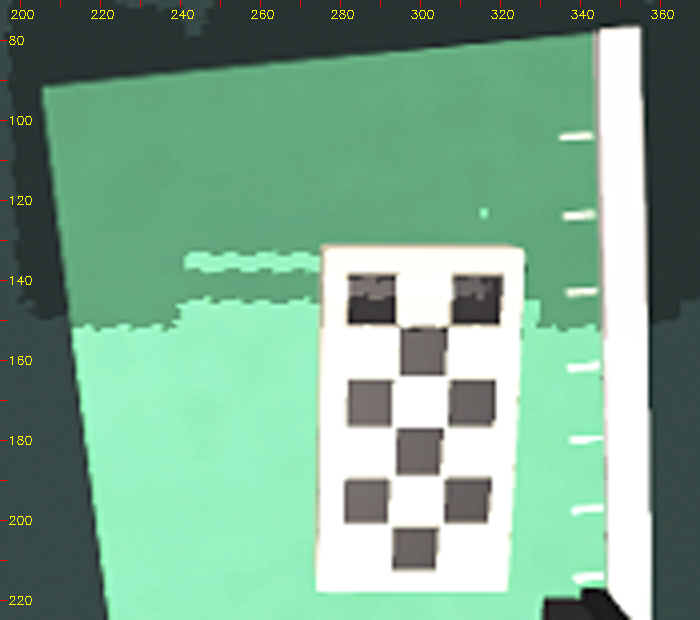

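```bash
python3 - <<'E'
from h import *
np.set_printoptions(precision=4,suppress=True)
def ang(v): return np.degrees(np.arctan2(v[1],v[0]))
c=capture("wrist")
P=unproj(c,[(275.3,131),(326,132.3),(322.3,217.6),(274,217.5)],.024)
print("plate",P.mean(0),ang(P[3]-P[0]),ang(P[2]-P[1]),np.linalg.norm(P[0]-P[3]),np.linalg.norm(P[2]-P[3]))
F=unproj(c,[(344.3,78),(346.8,214)],.012);print(F,ang(F[1]-F[0]))
F=unproj(c,[(354.7,77),(357.8,222)],.012);print(F,ang(F[1]-F[0]))
plan([.457,.2966,.15],-190.7)
E
```

```text
plate [0.4567 0.3011 0.024 ] -10.560373587012595 -9.844212315864269 0.09036379871721614 0.0513271488930957
[[0.3694 0.3614 0.012 ]
 [0.5117 0.3475 0.012 ]] -5.549408827350697
[[0.3703 0.3718 0.012 ]
 [0.5235 0.3587 0.012 ]] -4.867440204371807
rot [ 0.0005  0.0003 -0.0027] then shift mm [-1.3 45.  23.1] t 2.95 yaw 169.15 tcp [0.4473 0.2526 0.1731] F [ 0.2 -0.3  0.1] g 1.001
```

```bash
python3 -m crank '[{"delta_rot":[0,0,-0.008],"linear":[-0.001,0.024,0.02],"gripper":100},{"delta_rot":[0,0,0],"linear":[0,0.023,0.03],"gripper":100},{"delta_rot":[0,0,0],"linear":[0,0,0.04],"gripper":100},{"delta_rot":[0,0,0],"linear":[0,0,0.03],"gripper":100},{"delta_rot":[0,0,0],"linear":[0,0,0],"gripper":100},{"delta_rot":[0,0,0],"linear":[0,0,0],"gripper":100}]'
python3 - <<'E'
from h import *
plan([.4568,.2988,.0155],-190.4)
c=capture("wrist");cv2.imwrite("pics/w3.png",c["img"])
c=capture("scene");crop(c,290,170,410,280,6,"pics/s3.png")
E
```

```text
time_s: 3.7
tcp_pos: [0.458, 0.3, 0.0542]
ee_rot: [[-0.984, 0.18, 0.002], [0.18, 0.984, 0.002], [-0.002, 0.002, -1.0]]
wrist_force: [-0.3, -0.2, 0.2]
gripper_width: 0.997
rot [0.0022 0.0018 0.0009] then shift mm [ 0.9 -1.4 38.7] t 3.7 yaw 169.65 tcp [0.458  0.3    0.0542] F [-0.3 -0.2  0.2] g 0.997
```

View pics/w3.png

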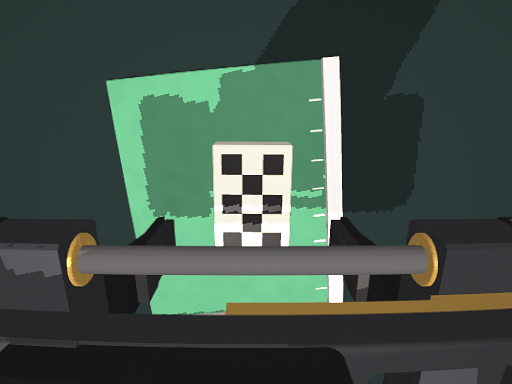

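View pics/s3.png

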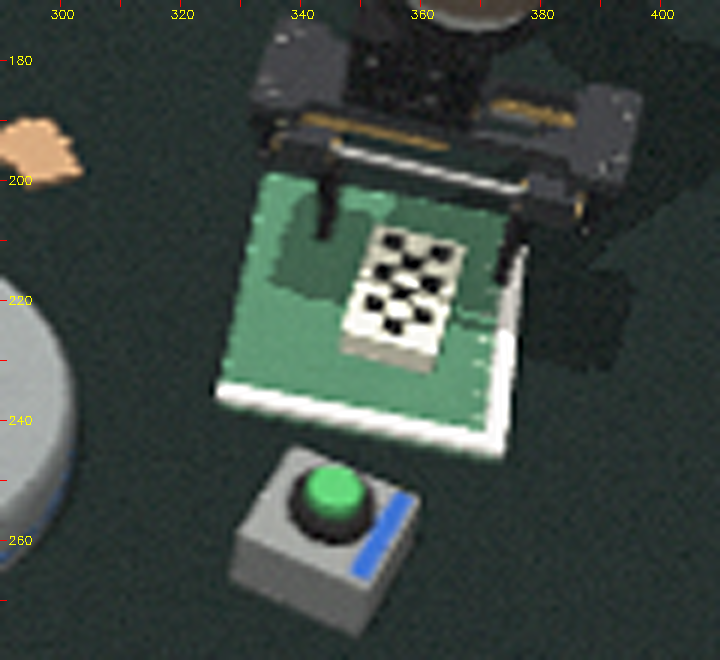

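```bash
python3 -m crank '[{"delta_rot":[0.002,0.002,0],"linear":[0,0,0.01],"gripper":70},{"delta_rot":[0,0,0],"linear":[0,0,0.015],"gripper":70},{"delta_rot":[0,0,0],"linear":[0,0,0.009],"gripper":70},{"delta_rot":[0,0,0],"linear":[0,0,0.004],"gripper":70},{"delta_rot":[0,0,0],"linear":[0,0,0],"gripper":70},{"delta_rot":[0,0,0],"linear":[0,0,0],"gripper":70}]'
python3 - <<'E'
from h import *
plan([.4568,.2988,.0155],-190.4)
E
```

```text
time_s: 4.55
tcp_pos: [0.4572, 0.3, 0.0148]
ee_rot: [[-0.984, 0.179, -0.002], [0.179, 0.984, -0.001], [0.002, -0.001, -1.0]]
wrist_force: [0.6, 0.1, -0.8]
gripper_width: 0.703
rot [-0.0015 -0.0016  0.0014] then shift mm [ 0.1 -1.3 -0.7] t 4.55 yaw 169.68 tcp [0.4572 0.3    0.0148] F [ 0.6  0.1 -0.8] g 0.703
```

```bash
python3 -m crank '[{"delta_rot":[0,0,0],"linear":[0,0,0],"gripper":0},{"delta_rot":[0,0,0],"linear":[0,0,0],"gripper":0},{"delta_rot":[0,0,0],"linear":[0,0,0],"gripper":0},{"delta_rot":[0,0,0],"linear":[0,0,0],"gripper":0},{"delta_rot":[0,0,0],"linear":[0,0,0],"gripper":0}]'
python3 - <<'E'
from h import *
for i in range(1):
  plan([.4568,.2988,.0155],-190.4)
c=capture("wrist");cv2.imwrite("pics/w4.png",c["img"])
plan([.4568,.2988,.0155],-190.4)
E
```

```text
time_s: 5.18
tcp_pos: [0.4571, 0.3, 0.0149]
ee_rot: [[-0.984, 0.179, -0.002], [0.179, 0.984, -0.001], [0.002, -0.002, -1.0]]
wrist_force: [-0.6, -0.4, 3.0]
gripper_width: 0.57
rot [-0.0015 -0.0017  0.0015] then shift mm [ 0.1 -1.2 -0.6] t 5.17 yaw 169.68 tcp [0.4571 0.3    0.0149] F [-0.6 -0.4  3. ] g 0.57
rot [-0.0016 -0.0017  0.0015] then shift mm [ 0.1 -1.2 -0.6] t 5.22 yaw 169.69 tcp [0.4571 0.3    0.0149] F [-1.3  0.3  2.5] g 0.57
```

View pics/w4.png

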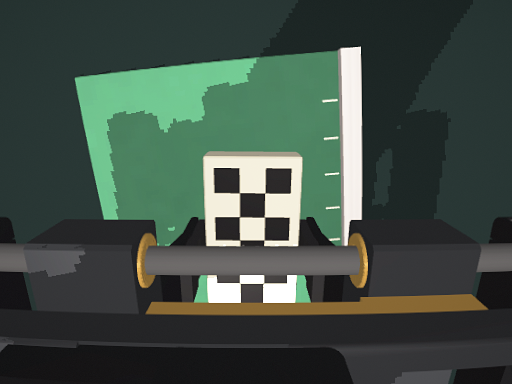

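```bash
python3 -m crank '[{"delta_rot":[0,0,-0.047],"linear":[0,0,0],"gripper":0},{"delta_rot":[0,0,-0.047],"linear":[0,0,0],"gripper":0},{"delta_rot":[0,0,0],"linear":[-0.007,0.0044,0],"gripper":0},{"delta_rot":[0,0,0],"linear":[-0.007,0.0044,0],"gripper":0},{"delta_rot":[0,0,0],"linear":[-0.007,0.0044,0],"gripper":0},{"delta_rot":[0,0,0],"linear":[-0.007,0.0044,0],"gripper":0},{"delta_rot":[0,0,0],"linear":[-0.007,0.0044,0],"gripper":0},{"delta_rot":[0,0,0],"linear":[0,0,0],"gripper":0},{"delta_rot":[0,0,0],"linear":[0,0,0],"gripper":0}]'
python3 - <<'E'
from h import *
plan([.500,.3206,.0155],-184.95)
c=capture("wrist");cv2.imwrite("pics/w5.png",c["img"])
c=capture("scene");crop(c,290,170,410,280,6,"pics/s5.png")
E
```

```text
time_s: 6.35
tcp_pos: [0.4927, 0.317, 0.0149]
ee_rot: [[-0.996, 0.087, -0.005], [0.087, 0.996, -0.005], [0.005, -0.005, -1.0]]
wrist_force: [-2.9, -3.9, 8.5]
gripper_width: 0.57
rot [-0.0052 -0.0046 -0.0003] then shift mm [-7.   4.2 -0.6] t 6.35 yaw 175.03 tcp [0.4927 0.317  0.0149] F [-2.9 -3.9  8.5] g 0.57
```

View pics/w5.png

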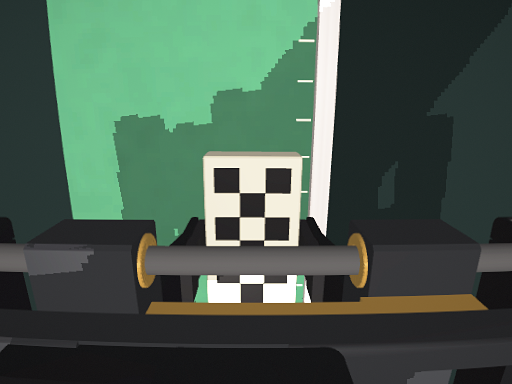

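View pics/s5.png

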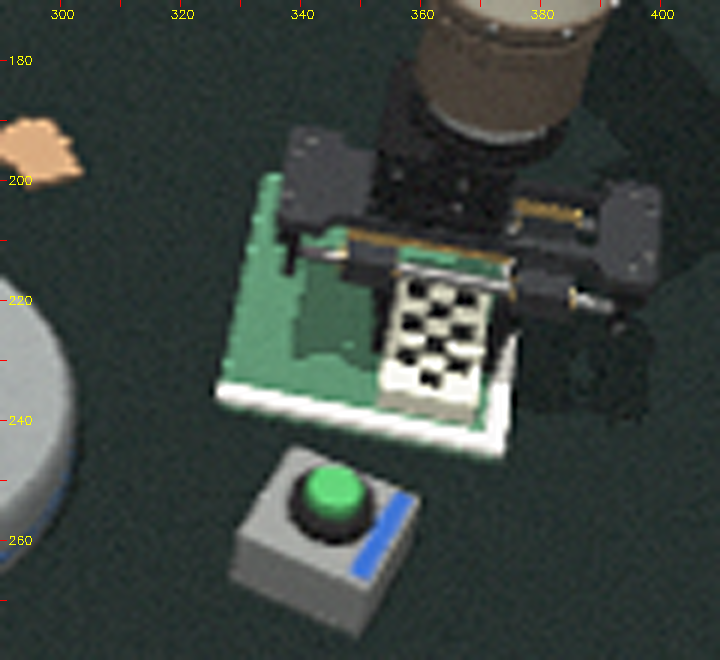

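```bash
python3 -m crank '[{"delta_rot":[0,0,0],"linear":[-0.003,0.002,-0.0005],"gripper":0},{"delta_rot":[0,0,0],"linear":[-0.003,0.002,0],"gripper":0},{"delta_rot":[0,0,0],"linear":[0,0,0],"gripper":0},{"delta_rot":[0,0,0],"linear":[0,0,0],"gripper":0}]'
python3 -c "
from h import *
plan([.500,.3206,.0155],-184.95)"
python3 -m crank '[{"delta_rot":[0,0,0],"linear":[-0.002,0.002,0],"gripper":0},{"delta_rot":[0,0,0],"linear":[-0.002,0.002,0],"gripper":0},{"delta_rot":[0,0,0],"linear":[0,0,0],"gripper":0}]'
python3 -c "
from h import *
plan([.500,.3206,.0155],-184.95)"
python3 -m crank '[{"delta_rot":[0,0,0],"linear":[-0.002,0.0015,0],"gripper":0},{"delta_rot":[0,0,0],"linear":[0,0,0],"gripper":0}]'
python3 -c "
from h import *
plan([.500,.3206,.0155],-184.95)"
```

```text
time_s: 6.95
tcp_pos: [0.4989, 0.3207, 0.0149]
ee_rot: [[-0.996, 0.087, -0.005], [0.087, 0.996, -0.005], [0.005, -0.005, -1.0]]
wrist_force: [-3.7, -3.4, 6.0]
gripper_width: 0.571
rot [-0.005  -0.0047 -0.0003] then shift mm [-1.1 -0.  -0.6] t 6.95 yaw 175.03 tcp [0.4989 0.3207 0.0149] F [-3.7 -3.4  6. ] g 0.571
time_s: 7.32
tcp_pos: [0.5012, 0.3225, 0.015]
ee_rot: [[-0.996, 0.087, -0.01], [0.087, 0.996, -0.009], [0.009, -0.009, -1.0]]
wrist_force: [-8.1, -7.1, 12.5]
gripper_width: 0.567
rot [-0.0094 -0.0089 -0.0009] then shift mm [ 1.  -2.  -0.5] t 7.33 yaw 175.0 tcp [0.5012 0.3225 0.015 ] F [-8.1 -7.1 12.5] g 0.567
time_s: 7.58
tcp_pos: [0.5013, 0.3225, 0.0149]
ee_rot: [[-0.996, 0.088, -0.014], [0.089, 0.996, -0.011], [0.013, -0.013, -1.0]]
wrist_force: [-13.2, -6.9, 15.3]
gripper_width: 0.57
rot [-0.0126 -0.0127 -0.0022] then shift mm [ 1.1 -2.  -0.6] t 7.58 yaw 174.92 tcp [0.5013 0.3225 0.0149] F [-13.2  -6.9  15.3] g 0.57
```

```bash
python3 -m crank '[{"delta_rot":[0,0,0],"linear":[0,0.002,0],"gripper":0},{"delta_rot":[0,0,0],"linear":[0,0.001,0],"gripper":0},{"delta_rot":[0,0,0],"linear":[0,0,0],"gripper":0}]'
python3 - <<'E'
from h import *
plan([.500,.3206,.0155],-184.95)
c=capture("wrist");crop(c,190,60,350,220,4,"pics/w6.png")
c=capture("scene");crop(c,340,205,385,255,12,"pics/s6.png")
E
```

```text
time_s: 7.95
tcp_pos: [0.5013, 0.3226, 0.0149]
ee_rot: [[-0.996, 0.089, -0.016], [0.089, 0.996, -0.016], [0.014, -0.018, -1.0]]
wrist_force: [-12.9, -13.1, 17.7]
gripper_width: 0.57
rot [-0.0176 -0.0144 -0.0026] then shift mm [ 1.1 -2.1 -0.6] t 7.95 yaw 174.9 tcp [0.5013 0.3226 0.0149] F [-12.9 -13.1  17.7] g 0.57
```

View pics/w6.png

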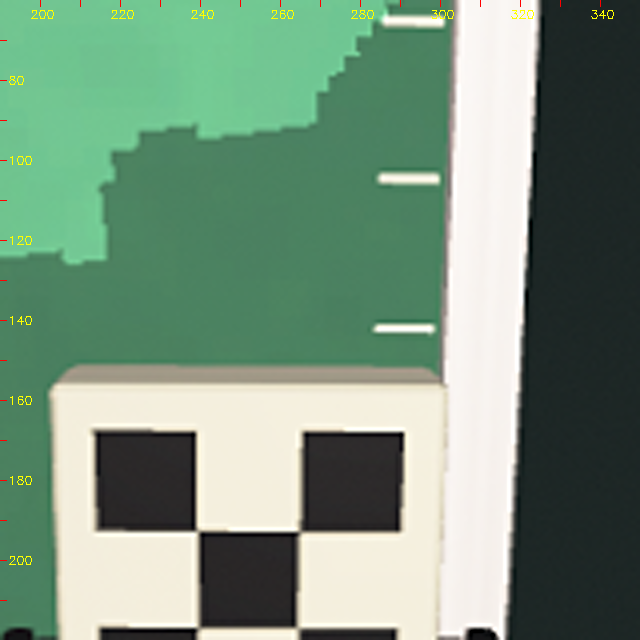

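View pics/s6.png

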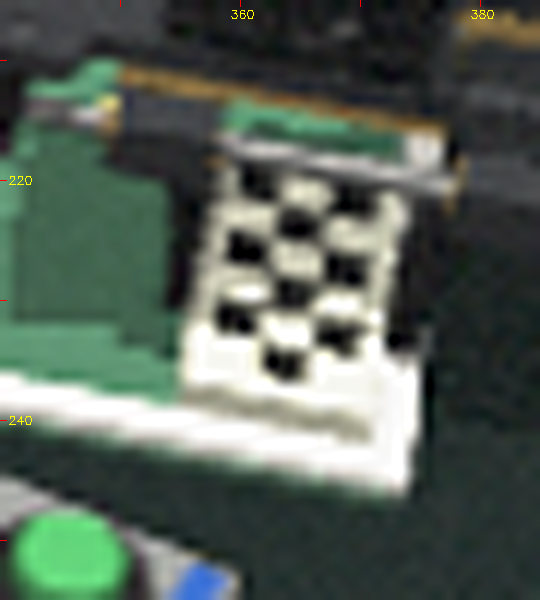

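```bash
python3 -m crank '[{"delta_rot":[0,0,0],"linear":[0,0,0],"gripper":70},{"delta_rot":[0,0,0],"linear":[0.002,-0.002,0],"gripper":70},{"delta_rot":[0,0,0],"linear":[0,0,0],"gripper":70},{"delta_rot":[0,0,0],"linear":[0,0,0],"gripper":70}]'
python3 - <<'E'
from h import *
plan([.5013,.3226,.015],-184.95)
c=capture("wrist");crop(c,190,60,350,220,4,"pics/w7.png")
c=capture("scene");crop(c,340,205,385,255,12,"pics/s7.png")
E
```

```text
time_s: 8.55
tcp_pos: [0.5047, 0.3285, 0.0147]
ee_rot: [[-0.996, 0.086, -0.002], [0.086, 0.996, -0.002], [0.002, -0.002, -1.0]]
wrist_force: [0.2, -0.4, 0.1]
gripper_width: 0.693
rot [-0.0018 -0.0022  0.0002] then shift mm [ 2.8 -6.2 -0.3] t 8.55 yaw 175.06 tcp [0.5047 0.3285 0.0147] F [ 0.2 -0.4  0.1] g 0.693
```

View pics/w7.png

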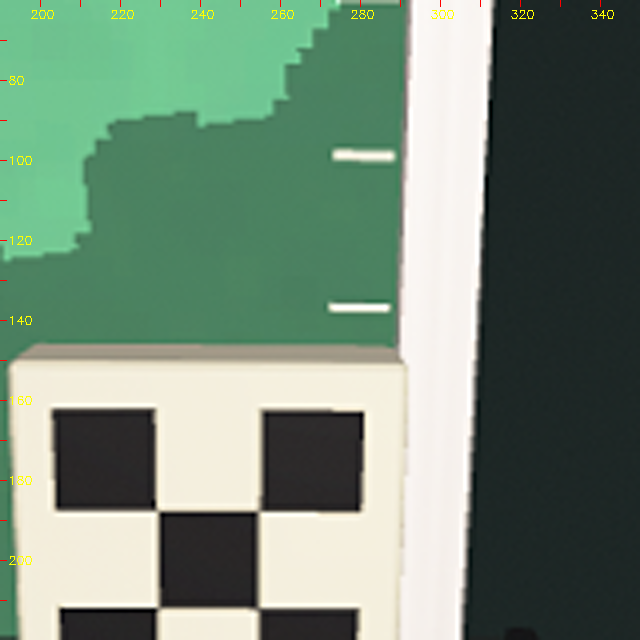

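View pics/s7.png

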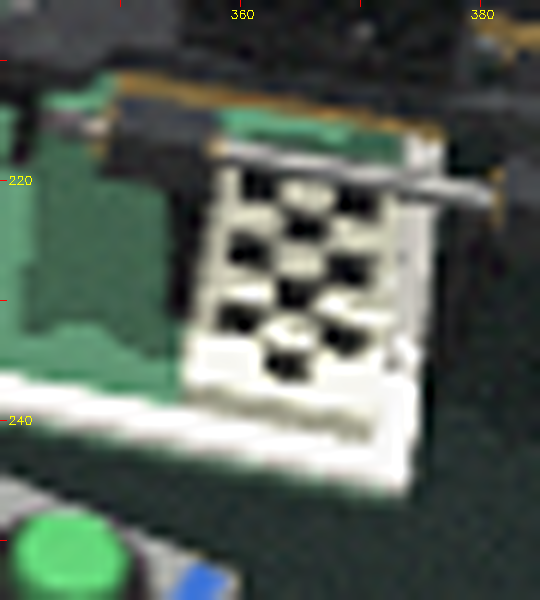

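```bash
python3 -m crank '[{"delta_rot":[0,0,0],"linear":[0.001,-0.003,0],"gripper":70},{"delta_rot":[0,0,0],"linear":[0.001,-0.003,0],"gripper":70},{"delta_rot":[0,0,0],"linear":[0,0,0],"gripper":70},{"delta_rot":[0,0,0],"linear":[0,0,0],"gripper":70}]'
python3 -c "
from h import *
plan([.5013,.3226,.015],-184.95)"
```

```text
time_s: 9.15
tcp_pos: [0.5022, 0.3226, 0.0151]
ee_rot: [[-0.996, 0.086, -0.002], [0.086, 0.996, -0.001], [0.002, -0.001, -1.0]]
wrist_force: [0.5, 1.4, 0.1]
gripper_width: 0.7
rot [-0.0015 -0.0018  0.0003] then shift mm [ 0.9 -0.1  0.1] t 9.15 yaw 175.07 tcp [0.5022 0.3226 0.0151] F [0.5 1.4 0.1] g 0.7
```

```bash
python3 -m crank '[{"delta_rot":[0,0,0],"linear":[0.0,0,0],"gripper":0},{"delta_rot":[0,0,0],"linear":[0,0,0],"gripper":0},{"delta_rot":[0,0,0],"linear":[0,0,0],"gripper":0},{"delta_rot":[0,0,0],"linear":[0,0,0],"gripper":0}]'
python3 - <<'E'
from h import *
plan([.5013,.3226,.015],-184.95)
c=capture("wrist");crop(c,190,60,350,220,4,"pics/w8.png")
E
python3 -m crank '[{"delta_rot":[0,0,0],"linear":[0,0,-0.005],"gripper":0},{"delta_rot":[0,0,0],"linear":[0,0,-0.015],"gripper":0},{"delta_rot":[0,0,0],"linear":[0,0,-0.035],"gripper":0},{"delta_rot":[0,0,0],"linear":[0,0,-0.04],"gripper":0},{"delta_rot":[0,0,0],"linear":[0,0,-0.02],"gripper":0},{"delta_rot":[0,0,0],"linear":[0,0,0],"gripper":0},{"delta_rot":[0,0,0],"linear":[0,0,0],"gripper":0}]'
python3 - <<'E'
from h import *
plan([.603,.0075,.13],-153)
c=capture("wrist");cv2.imwrite("pics/w9.png",c["img"])
c=capture("scene");cv2.imwrite("pics/s9.png",c["img"])
E
```

```text
time_s: 9.65
tcp_pos: [0.5021, 0.3227, 0.015]
ee_rot: [[-0.996, 0.086, -0.002], [0.086, 0.996, -0.001], [0.002, -0.001, -1.0]]
wrist_force: [0.1, 1.8, 0.2]
gripper_width: 0.568
rot [-0.0014 -0.0019  0.0003] then shift mm [ 0.8 -0.2 -0. ] t 9.65 yaw 175.07 tcp [0.5021 0.3227 0.015 ] F [0.1 1.8 0.2] g 0.568
time_s: 10.58
tcp_pos: [0.5016, 0.322, 0.1291]
ee_rot: [[-0.996, 0.087, -0.004], [0.087, 0.996, -0.003], [0.004, -0.003, -1.0]]
wrist_force: [0.2, -1.5, -2.6]
gripper_width: 0.573
rot [-0.0018 -0.0045 -0.558 ] then shift mm [  52.4 -326.3   -0.9] t 10.57 yaw 175.03 tcp [0.5016 0.322  0.1291] F [ 0.2 -1.5 -2.6] g 0.573
```

View pics/w9.png

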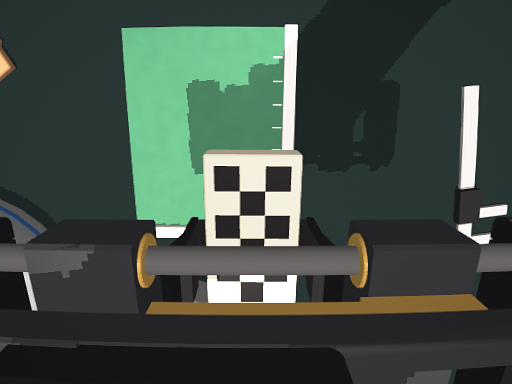

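View pics/s9.png

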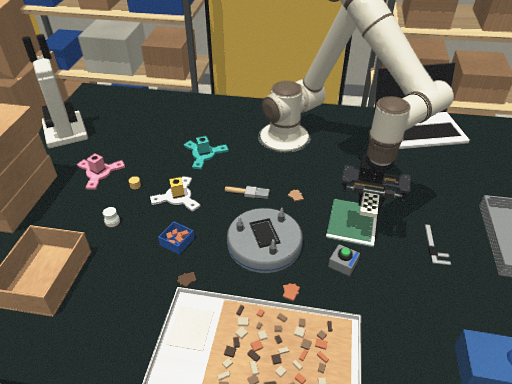

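View pics/w8.png

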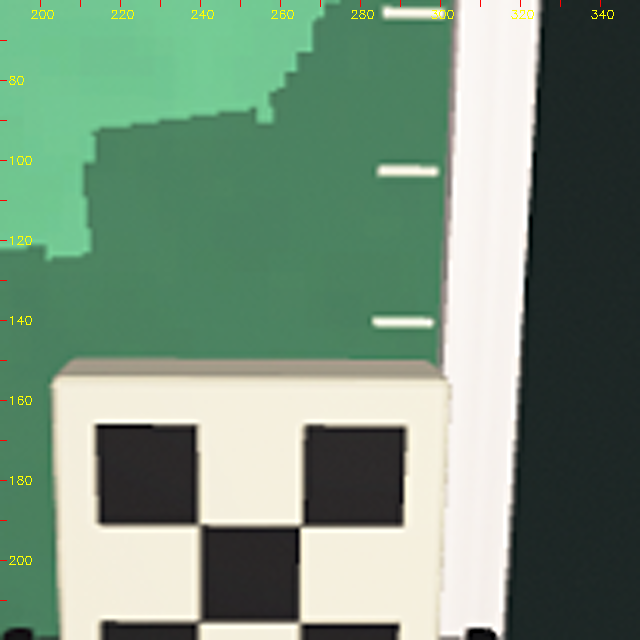

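```bash
python3 -m crank '[{"delta_rot":[0,0,-0.14],"linear":[0,0,-0.01],"gripper":0},{"delta_rot":[0,0,-0.14],"linear":[0,0,-0.01],"gripper":0},{"delta_rot":[0,0,-0.14],"linear":[0,0,0],"gripper":0},{"delta_rot":[0,0,-0.138],"linear":[0,0,0],"gripper":0}]'
python3 -c "
from h import *
plan([.6035,.010,.15],-153)"
```

```text
time_s: 11.18
tcp_pos: [0.5019, 0.3223, 0.1486]
ee_rot: [[-0.889, -0.458, -0.004], [-0.458, 0.889, -0.003], [0.005, -0.001, -1.0]]
wrist_force: [-0.4, 0.1, -2.0]
gripper_width: 0.569
rot [-0.0011 -0.0052  0.005 ] then shift mm [  51.3 -324.4   -1.4] t 11.18 yaw -152.71 tcp [0.5019 0.3223 0.1486] F [-0.4  0.1 -2. ] g 0.569
```

```bash
python3 -m crank '[{"delta_rot":[0,0,0.005],"linear":[0.005,-0.028,0],"gripper":0},{"delta_rot":[0,0,0],"linear":[0.0065,-0.042,0],"gripper":0},{"delta_rot":[0,0,0],"linear":[0.007,-0.042,0],"gripper":0},{"delta_rot":[0,0,0],"linear":[0.0065,-0.042,0],"gripper":0},{"delta_rot":[0,0,0],"linear":[0.0065,-0.042,0],"gripper":0},{"delta_rot":[0,0,0],"linear":[0.0065,-0.042,0],"gripper":0},{"delta_rot":[0,0,0],"linear":[0.0065,-0.042,0],"gripper":0},{"delta_rot":[0,0,0],"linear":[0.006,-0.038,0],"gripper":0},{"delta_rot":[0,0,0],"linear":[0,0,0],"gripper":0},{"delta_rot":[0,0,0],"linear":[0,0,0],"gripper":0}]'
python3 - <<'E'
from h import *
plan([.6035,.010,.15],-153)
c=capture("wrist");cv2.imwrite("pics/w10.png",c["img"])
c=capture("scene");crop(c,200,170,330,280,6,"pics/s10.png")
E
```

```text
time_s: 12.42
tcp_pos: [0.6, 0.0161, 0.1492]
ee_rot: [[-0.893, -0.45, -0.004], [-0.45, 0.893, -0.002], [0.005, 0.0, -1.0]]
wrist_force: [-1.4, 0.7, -2.5]
gripper_width: 0.569
rot [ 0.0003 -0.0046 -0.0049] then shift mm [-0.4 -7.  -0.8] t 12.43 yaw -153.28 tcp [0.6    0.0161 0.1492] F [-1.4  0.7 -2.5] g 0.569
```

View pics/w10.png

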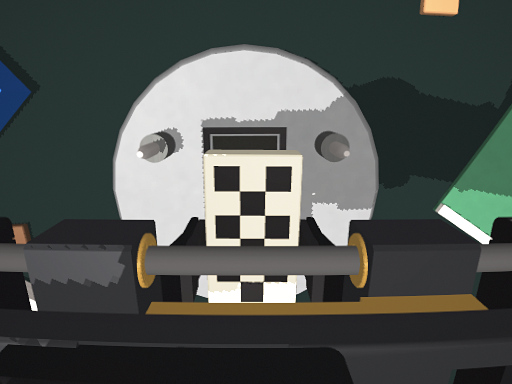

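View pics/s10.png

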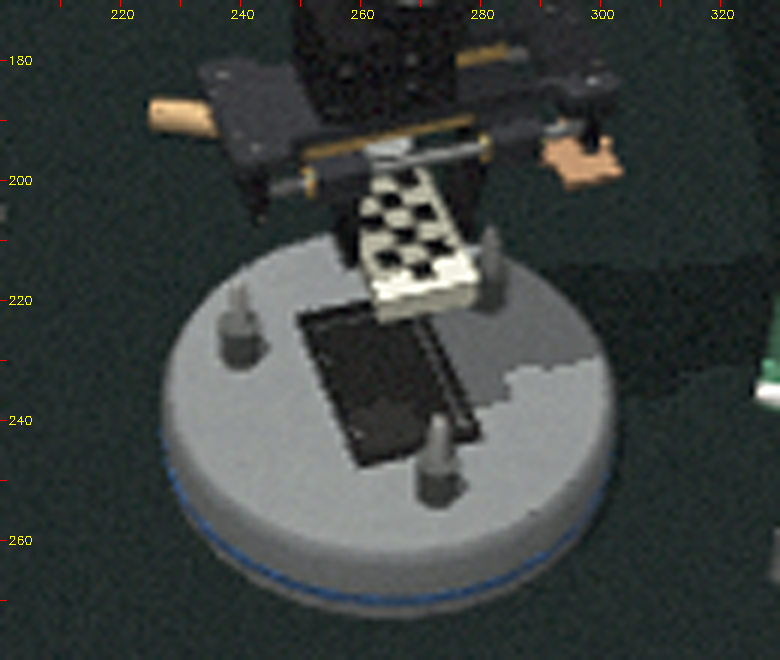

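```bash
python3 - <<'E'
from h import *
np.set_printoptions(precision=4,suppress=True)
def ang(v): return np.degrees(np.arctan2(v[1],v[0]))
c=capture("wrist")
crop(c,110,100,390,240,2,"pics/w11.png")
s=r.sense();R=np.array(s["ee_rot"]);p=s["tcp_pos"]
A=unproj(c,[(202.5,127.3),(286.3,127.8)],.056);print("pocket edge",A,ang(A[1]-A[0])-90,np.linalg.norm(A[1]-A[0]))
S=unproj(c,[(139.5,154),(347.5,153.5)],.105);print("studs",S,ang(S[1]-S[0])-90,np.linalg.norm(S[1]-S[0]))
x=(S[1]-S[0]);x=np.array([x[1],-x[0],0]);x/=np.linalg.norm(x);print("axis from studs",S.mean(0)+.04*x)
print("from pocket",A.mean(0)+.054*x)
P=unproj(c,[(203.5,155),(302.3,155.5)],p[2]+.009);print("plate end",P,np.linalg.norm(P[1]-P[0]),ang(P[1]-P[0])-90,"centre",P.mean(0)+.045*x)
print(p)
E
```

```text
pocket edge [[ 0.571  -0.0424  0.056 ]
 [ 0.5408  0.0183  0.056 ]] 26.494246831534397 0.06777005216719816
studs [[ 0.5998 -0.0677  0.105 ]
 [ 0.5365  0.0567  0.105 ]] 26.982474188728247 0.13957184037256037
axis from studs [0.6038 0.0127 0.105 ]
from pocket [0.604  0.0125 0.056 ]
plate end [[ 0.5699 -0.025   0.1589]
 [ 0.548   0.0187  0.1589]] 0.04880694738030562 26.578071639484975 centre [0.5991 0.0173 0.1589]
[0.6002 0.017  0.1499]
```

View pics/w11.png

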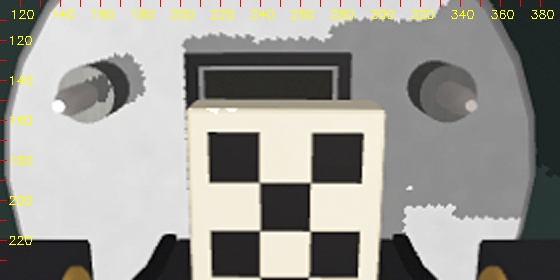

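```bash
python3 -c "
from h import *
plan([.6045,.0122,.075],-153)"
python3 -m crank '[{"delta_rot":[0,-0.003,0],"linear":[-0.001,-0.003,0.015],"gripper":0},{"delta_rot":[0,0,0],"linear":[-0.001,-0.003,0.025],"gripper":0},{"delta_rot":[0,0,0],"linear":[0,0,0.025],"gripper":0},{"delta_rot":[0,0,0],"linear":[0,0,0.01],"gripper":0},{"delta_rot":[0,0,0],"linear":[0,0,0],"gripper":0},{"delta_rot":[0,0,0],"linear":[0,0,0],"gripper":0}]'
python3 - <<'E'
from h import *
plan([.6045,.0122,.059],-153)
c=capture("wrist");cv2.imwrite("pics/w12.png",c["img"])
c=capture("scene");crop(c,200,170,330,280,6,"pics/s12.png")
E
```

```text
rot [-0.0001 -0.0034 -0.0031] then shift mm [-1.7 -6.2 74.9] t 12.57 yaw -153.18 tcp [0.6002 0.017  0.1499] F [ 0.5  0.1 -2.5] g 0.569
time_s: 13.32
tcp_pos: [0.6058, 0.0118, 0.0761]
ee_rot: [[-0.893, -0.451, 0.002], [-0.451, 0.893, -0.0], [-0.002, -0.001, -1.0]]
wrist_force: [-0.9, -0.4, -2.4]
gripper_width: 0.568
rot [-0.0011  0.0021 -0.0039] then shift mm [ 1.   1.  17.1] t 13.32 yaw -153.22 tcp [0.6058 0.0118 0.0761] F [-0.9 -0.4 -2.4] g 0.568
```

View pics/w12.png

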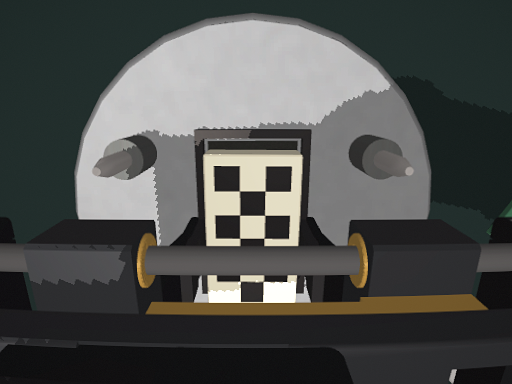

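View pics/s12.png

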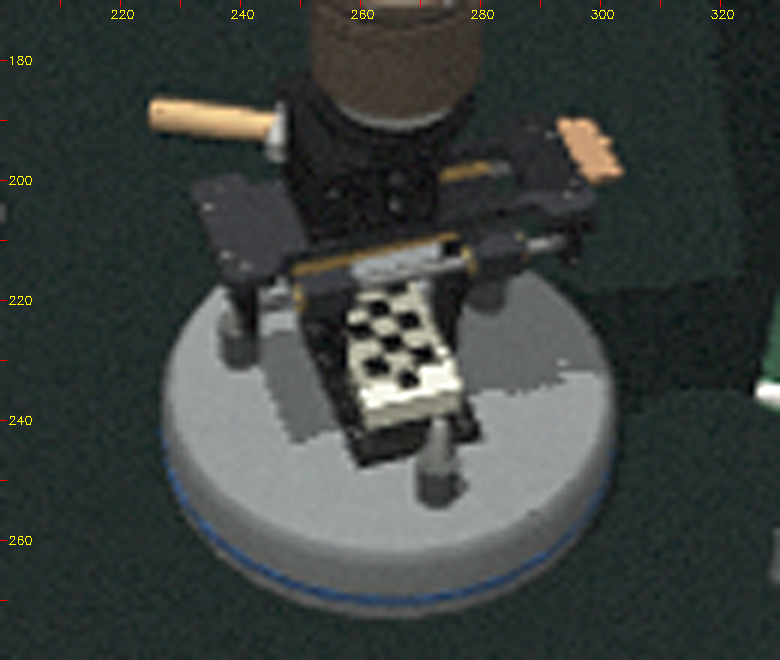

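```bash
python3 - <<'E'
from h import *
np.set_printoptions(precision=4,suppress=True)
c=capture("wrist");s=r.sense();R=np.array(s["ee_rot"]);p=s["tcp_pos"]
crop(c,180,110,330,220,5,"pics/w13.png")
A=unproj(c,[(194.5,129.5),(311.3,129.8)],.056);P=unproj(c,[(203.5,154.5),(302.3,154.5)],p[2]+.009)
print((A-p)@R*1000,(P-p)@R*1000)
E
```

```text
[[ 55.999  -32.9551  20.0957]
 [ 55.913   34.4541  20.0391]] [[ 45.9867 -23.7167  -9.0765]
 [ 46.0504  25.0637  -9.1177]]
```

View pics/w13.png

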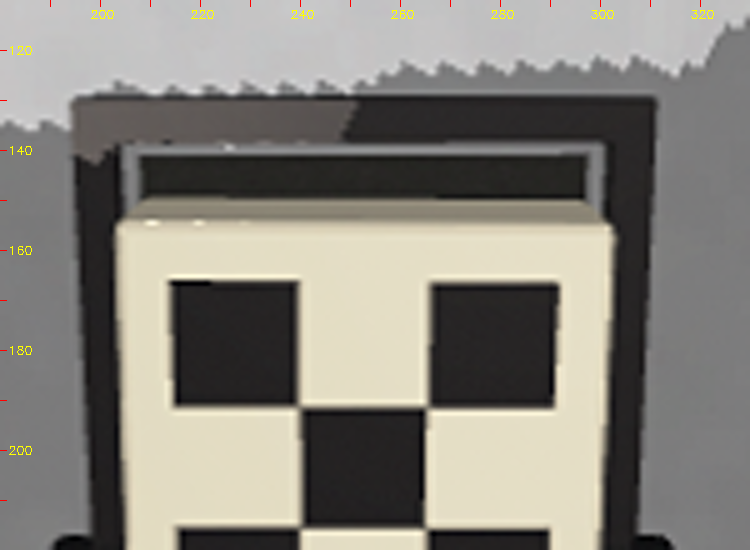

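```bash
python3 -m crank '[{"delta_rot":[0,0,-0.002],"linear":[0.001,0,0.006],"gripper":0},{"delta_rot":[0,0,0],"linear":[0,0,0.006],"gripper":0},{"delta_rot":[0,0,0],"linear":[0,0,0.0035],"gripper":0},{"delta_rot":[0,0,0],"linear":[0,0,0.0015],"gripper":0},{"delta_rot":[0,0,0],"linear":[0,0,0],"gripper":0}]'
python3 -c "
from h import *
plan([.6045,.0122,.059],-153)"
python3 -m crank '[{"delta_rot":[0,0,0],"linear":[0,0,0.001],"gripper":0},{"delta_rot":[0,0,0],"linear":[0,0,0],"gripper":0}]'
python3 - <<'E'
from h import *
plan([.6045,.0122,.059],-153)
c=capture("wrist");cv2.imwrite("pics/w14.png",c["img"])
E
```

```text
time_s: 14.1
tcp_pos: [0.6037, 0.011, 0.0589]
ee_rot: [[-0.892, -0.452, -0.0], [-0.452, 0.892, -0.001], [0.001, -0.0, -1.0]]
wrist_force: [-3.3, 0.3, 5.3]
gripper_width: 0.566
rot [-0.0004 -0.0007 -0.0022] then shift mm [-1.2  0.7 -0.1] t 14.1 yaw -153.13 tcp [0.6037 0.011  0.0589] F [-3.3  0.3  5.3] g 0.566
time_s: 14.35
tcp_pos: [0.6038, 0.011, 0.0589]
ee_rot: [[-0.892, -0.452, -0.0], [-0.452, 0.892, -0.001], [0.0, -0.001, -1.0]]
wrist_force: [-5.8, 0.7, 9.0]
gripper_width: 0.572
rot [-0.0007 -0.0004 -0.002 ] then shift mm [-1.2  0.7 -0.1] t 14.35 yaw -153.11 tcp [0.6038 0.011  0.0589] F [-5.8  0.7  9. ] g 0.572
```

View pics/w14.png

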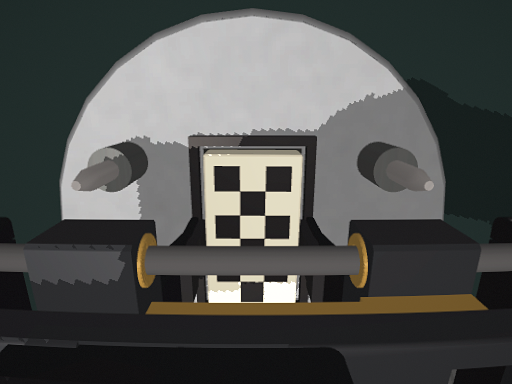

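```bash
python3 -m crank '[{"delta_rot":[0,0,0],"linear":[0,0,-0.002],"gripper":75},{"delta_rot":[0,0,0],"linear":[0,0,0],"gripper":75},{"delta_rot":[0,0,0],"linear":[0,0,0],"gripper":75},{"delta_rot":[0,0,0],"linear":[0,0,-0.01],"gripper":75},{"delta_rot":[0,0,0],"linear":[0,0,-0.03],"gripper":75},{"delta_rot":[0,0,0],"linear":[0,0,-0.05],"gripper":75},{"delta_rot":[0,0,0],"linear":[0,0,-0.05],"gripper":100},{"delta_rot":[0,0,0],"linear":[0,0,0],"gripper":100}]'
python3 - <<'E'
from h import *
plan([.434,-.331,.15],-153)
c=capture("wrist");cv2.imwrite("pics/w15.png",c["img"])
c=capture("scene");crop(c,200,170,330,280,6,"pics/s15.png")
E
```

```text
time_s: 15.4
tcp_pos: [0.607, 0.0115, 0.2052]
ee_rot: [[-0.892, -0.452, 0.012], [-0.452, 0.892, 0.002], [-0.011, -0.004, -1.0]]
wrist_force: [0.1, 0.3, -1.1]
gripper_width: 0.893
rot [-0.004   0.0113 -0.0018] then shift mm [ 309.6 -226.6   55.2] t 15.4 yaw -153.1 tcp [0.607  0.0115 0.2052] F [ 0.1  0.3 -1.1] g 0.893
```

View pics/w15.png

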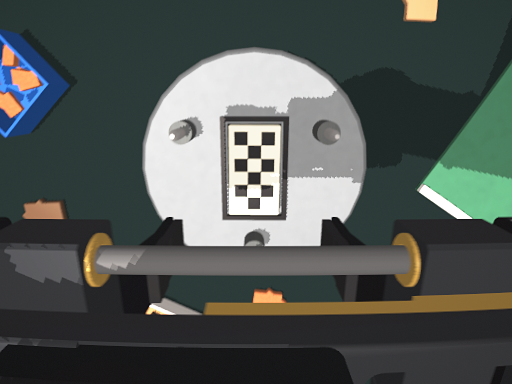

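View pics/s15.png

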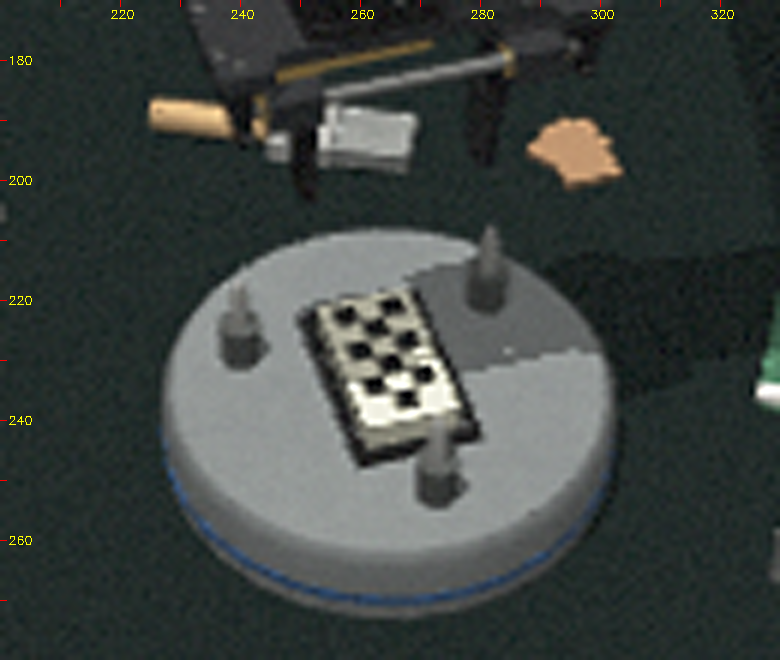

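```bash
python3 - <<'E'
from h import *
plan([.434,-.331,.15],-153)
c=capture("wrist");crop(c,140,100,370,250,3,"pics/w16.png")
import pickle;c["p"]=r.sense()["tcp_pos"];pickle.dump(c,open("c16.pkl","wb"))
E
```

```text
rot [-0.0002  0.0019 -0.0027] then shift mm [ 306.8 -227.7   50. ] t 15.5 yaw -153.16 tcp [0.604  0.0112 0.2   ] F [-0.2  0.3 -0.1] g 0.957
```

View pics/w16.png

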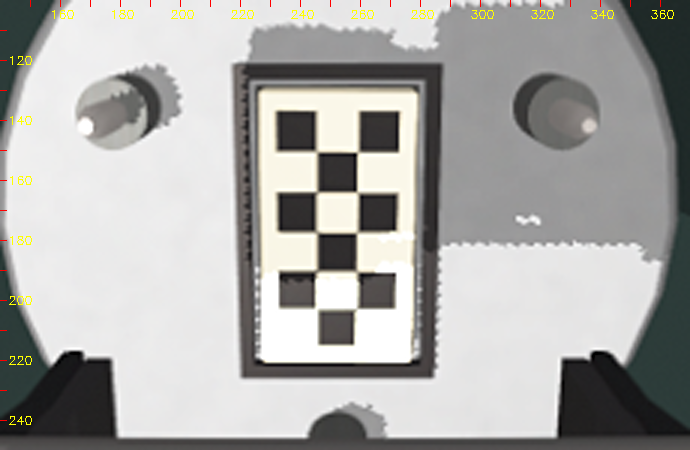

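```bash
python3 - <<'E'
from h import *
import pickle
np.set_printoptions(precision=4,suppress=True)
def ang(v): return np.degrees(np.arctan2(v[1],v[0]))
c=pickle.load(open("c16.pkl","rb"))
S=unproj(c,[(168,142),(336.5,141.7)],.105);x=(S[1]-S[0]);x=np.array([x[1],-x[0],0]);x/=np.linalg.norm(x);print(S,ang(S[1]-S[0])-90,np.linalg.norm(S[1]-S[0]),"axis",S.mean(0)+.04*x)
A=unproj(c,[(218,121),(287,121.2),(284.5,225.5),(220.5,225.5)],.056);print("rim",A.mean(0),ang(A[0]-A[3]),ang(A[1]-A[2]))
P=unproj(c,[(226,129.3),(279.5,129),(278,221.3),(227,221)],.068);print("plate",P.mean(0),ang(P[0]-P[3]),ang(P[1]-P[2]))
print(c["p"])
E
```

```text
[[ 0.5992 -0.0684  0.105 ]
 [ 0.5362  0.0552  0.105 ]] 27.010195461715355 0.13878752141006936 axis [0.6034 0.0116 0.105 ]
rim [0.6029 0.0116 0.056 ] -153.28179178449773 -152.8495452711035
plate [0.6016 0.0111 0.068 ] -153.6763082854108 -152.74011910855572
[0.6035 0.0111 0.1987]
```

```bash
python3 -m crank '[{"delta_rot":[0,0.002,-0.002],"linear":[0.03,-0.022,0],"gripper":100},{"delta_rot":[0,0,0],"linear":[0.045,-0.033,0],"gripper":100},{"delta_rot":[0,0,0],"linear":[0.045,-0.033,0],"gripper":100},{"delta_rot":[0,0,0],"linear":[0.045,-0.033,0],"gripper":100},{"delta_rot":[0,0,0],"linear":[0.045,-0.033,0.01],"gripper":100},{"delta_rot":[0,0,0],"linear":[0.045,-0.033,0.02],"gripper":100},{"delta_rot":[0,0,0],"linear":[0.03,-0.022,0.02],"gripper":100},{"delta_rot":[0,0,0],"linear":[0.015,-0.012,0],"gripper":100},{"delta_rot":[0,0,0],"linear":[0,0,0],"gripper":100}]'
python3 - <<'E'
from h import *
plan([.434,-.3305,.15],-153)
c=capture("wrist");cv2.imwrite("pics/w17.png",c["img"])
E
```

```text
time_s: 16.68
tcp_pos: [0.4364, -0.3227, 0.1493]
ee_rot: [[-0.892, -0.452, -0.003], [-0.452, 0.892, -0.001], [0.003, 0.0, -1.0]]
wrist_force: [-0.3, 0.5, 0.2]
gripper_width: 1.002
rot [ 0.0002 -0.0027 -0.002 ] then shift mm [ 5.7 -5.8 -0.7] t 16.68 yaw -153.12 tcp [ 0.4364 -0.3227  0.1493] F [-0.3  0.5  0.2] g 1.002
```

View pics/w17.png

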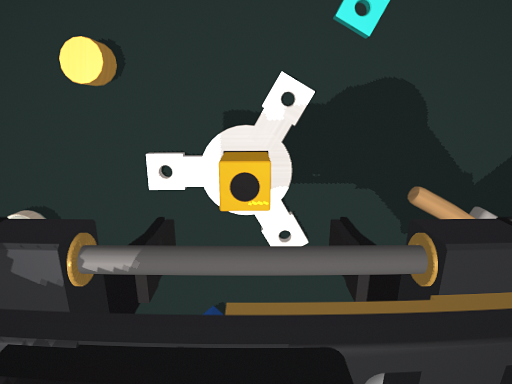

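```bash
python3 - <<'E'
from h import *
np.set_printoptions(precision=4,suppress=True)
def ang(v): return np.degrees(np.arctan2(v[1],v[0]))
c=capture("wrist");crop(c,140,60,330,250,3,"pics/w18.png");s=r.sense();p=s["tcp_pos"]
H=unproj(c,[(166,172),(288,99),(285,236)],.01);m=H.mean(0);print(m,[ang(h-m) for h in H],np.linalg.norm(H-m,axis=1))
T=unproj(c,[(219.3,160.3),(271,160),(270.8,210),(220.3,210.7)],.07);print(T.mean(0),ang(T[1]-T[0]),ang(T[2]-T[3]),np.linalg.norm(T[1]-T[0]),np.linalg.norm(T[3]-T[0]))
R=np.array(s["ee_rot"]);print(p,(m-p)@R,(T.mean(0)-p)@R)
E
```

```text
[ 0.4339 -0.3298  0.01  ] [np.float64(-62.65902141663586), np.float64(177.3854299840786), np.float64(57.33011417202788)] [0.0796 0.0796 0.0796]
[ 0.4329 -0.3299  0.07  ] 117.33690339665972 117.86968557311677 0.04049811595923903 0.04166048174369669
[ 0.4375 -0.3217  0.1501] [ 0.0067 -0.0055  0.1401] [ 0.0077 -0.0052  0.0801]
```

View pics/w18.png

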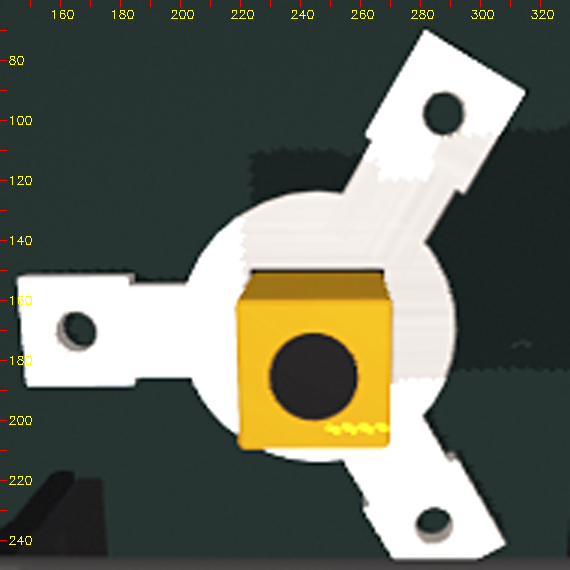

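```bash
python3 -m crank '[{"delta_rot":[0,0,-0.006],"linear":[0.0068,-0.0054,0.01],"gripper":100},{"delta_rot":[0,0,0],"linear":[0,0,0.04],"gripper":100},{"delta_rot":[0,0,0],"linear":[0,0,0.04],"gripper":100},{"delta_rot":[0,0,0],"linear":[0,0,0.025],"gripper":100},{"delta_rot":[0,0,0],"linear":[0,0,0.006],"gripper":100},{"delta_rot":[0,0,0],"linear":[0,0,0],"gripper":100},{"delta_rot":[0,0,0],"linear":[0,0,0],"gripper":100}]'
python3 - <<'E'
from h import *
plan([.4335,-.330,.029],-152.7)
c=capture("wrist");cv2.imwrite("pics/w19.png",c["img"])
E
```

```text
time_s: 17.65
tcp_pos: [0.434, -0.3303, 0.03]
ee_rot: [[-0.888, -0.459, 0.001], [-0.459, 0.888, -0.002], [0.0, -0.002, -1.0]]
wrist_force: [0.8, -0.3, 0.1]
gripper_width: 0.998
rot [-0.0024 -0.0002  0.0009] then shift mm [0.4 0.5 1. ] t 17.65 yaw -152.65 tcp [ 0.434  -0.3303  0.03  ] F [ 0.8 -0.3  0.1] g 0.998
```

View pics/w19.png

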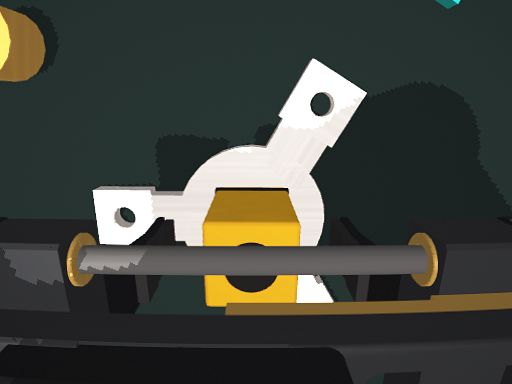

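Centred. Close and lift a little.

```bash
python3 -m crank '[{"delta_rot":[0,0,0],"linear":[0,0,0],"gripper":0},{"delta_rot":[0,0,0],"linear":[0,0,0],"gripper":0},{"delta_rot":[0,0,0],"linear":[0,0,0],"gripper":0},{"delta_rot":[0,0,0],"linear":[0,0,0],"gripper":0},{"delta_rot":[0,0,0],"linear":[0,0,0],"gripper":0},{"delta_rot":[0,0,0],"linear":[0,0,0],"gripper":0}]'
python3 -c "
from h import *
plan([.4335,-.330,.029],-152.7)"
python3 -m crank '[{"delta_rot":[0,0,0],"linear":[0,0,-0.01],"gripper":0},{"delta_rot":[0,0,0],"linear":[0,0,-0.03],"gripper":0},{"delta_rot":[0,0,0],"linear":[0,0,-0.05],"gripper":0},{"delta_rot":[0,0,0],"linear":[0,0,-0.05],"gripper":0},{"delta_rot":[0,0,0],"linear":[0,0,-0.015],"gripper":0},{"delta_rot":[0,0,0],"linear":[0,0,0],"gripper":0},{"delta_rot":[0,0,0],"linear":[0,0,0],"gripper":0}]'
python3 - <<'E'
from h import *
plan([.604,.0115,.18],-183)
c=capture("wrist");cv2.imwrite("pics/w20.png",c["img"])
c=capture("scene");cv2.imwrite("pics/s20.png",c["img"])
E
```

```text
time_s: 18.45
tcp_pos: [0.4333, -0.3301, 0.0288]
ee_rot: [[-0.888, -0.459, -0.001], [-0.459, 0.888, -0.001], [0.002, -0.001, -1.0]]
wrist_force: [0.4, -0.7, -1.1]
gripper_width: 0.48
rot [-0.0008 -0.0015  0.0004] then shift mm [-0.3  0.  -0.2] t 18.45 yaw -152.68 tcp [ 0.4333 -0.3301  0.0288] F [ 0.4 -0.7 -1.1] g 0.48
time_s: 19.32
tcp_pos: [0.4316, -0.3289, 0.1811]
ee_rot: [[-0.889, -0.458, -0.006], [-0.458, 0.889, 0.002], [0.005, 0.004, -1.0]]
wrist_force: [-0.8, 0.1, -4.5]
gripper_width: 0.479
rot [ 0.003  -0.0057  0.5285] then shift mm [-154.3  348.9    1.1] t 19.32 yaw -152.72 tcp [ 0.4316 -0.3289  0.1811] F [-0.8  0.1 -4.5] g 0.479
```

View pics/w20.png

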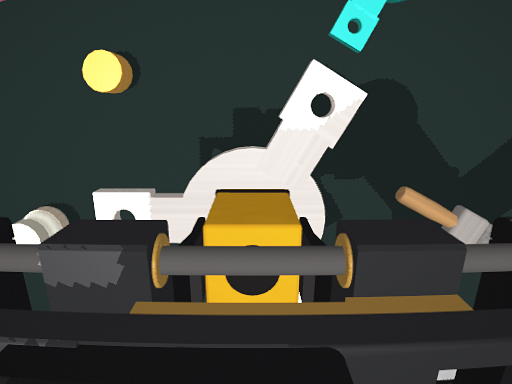

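View pics/s20.png

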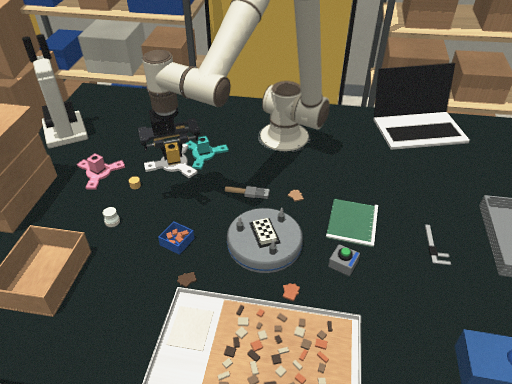

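```bash
python3 -m crank '[{"delta_rot":[0,0,0.132],"linear":[0,0,0],"gripper":0},{"delta_rot":[0,0,0.132],"linear":[0,0,0],"gripper":0},{"delta_rot":[0,0,0.132],"linear":[0,0,0],"gripper":0},{"delta_rot":[0,-0.003,0.132],"linear":[0,0,0],"gripper":0}]'
python3 -m crank '[{"delta_rot":[0,0,0],"linear":[-0.01,0.025,0],"gripper":0},{"delta_rot":[0,0,0],"linear":[-0.018,0.041,0],"gripper":0},{"delta_rot":[0,0,0],"linear":[-0.018,0.041,0],"gripper":0},{"delta_rot":[0,0,0],"linear":[-0.018,0.041,0],"gripper":0},{"delta_rot":[0,0,0],"linear":[-0.018,0.041,0],"gripper":0},{"delta_rot":[0,0,0],"linear":[-0.018,0.041,0],"gripper":0},{"delta_rot":[0,0,0],"linear":[-0.018,0.041,0],"gripper":0},{"delta_rot":[0,0,0],"linear":[-0.018,0.041,0],"gripper":0},{"delta_rot":[0,0,0],"linear":[-0.01,0.025,0],"gripper":0},{"delta_rot":[0,0,0],"linear":[0,0,0],"gripper":0}]'
python3 - <<'E'
from h import *
plan([.604,.0115,.155],-183)
c=capture("wrist");cv2.imwrite("pics/w21.png",c["img"])
c=capture("scene");crop(c,200,150,330,270,6,"pics/s21.png")
E
```

```text
time_s: 19.92
tcp_pos: [0.4327, -0.3295, 0.182]
ee_rot: [[-0.998, 0.056, -0.001], [0.056, 0.998, 0.0], [0.001, 0.0, -1.0]]
wrist_force: [-1.0, 0.2, -3.9]
gripper_width: 0.48
time_s: 21.18
tcp_pos: [0.5965, 0.0008, 0.1821]
ee_rot: [[-0.999, 0.049, -0.001], [0.049, 0.999, -0.002], [0.001, -0.002, -1.0]]
wrist_force: [-0.6, -0.3, -4.6]
gripper_width: 0.483
rot [-0.0016 -0.0007  0.0034] then shift mm [-6.9 11.1 27.1] t 21.18 yaw 177.19 tcp [0.5965 0.0008 0.1821] F [-0.6 -0.3 -4.6] g 0.483
```

View pics/w21.png

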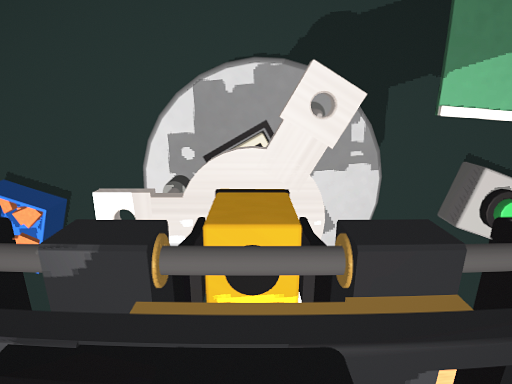

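View pics/s21.png

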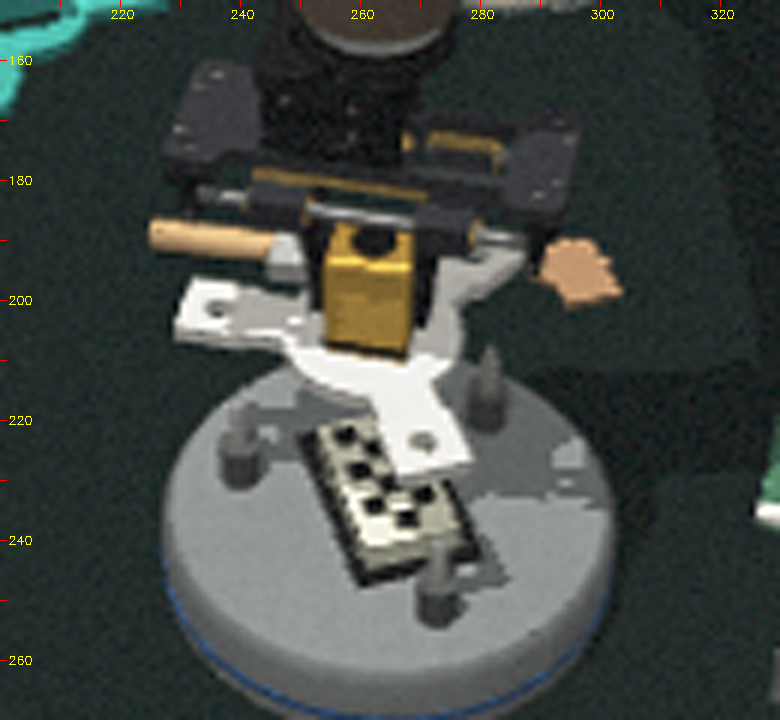

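```bash
python3 -m crank '[{"delta_rot":[0,0,0.003],"linear":[-0.0035,0.006,0.006],"gripper":0},{"delta_rot":[0,0,0],"linear":[-0.003,0.005,0.012],"gripper":0},{"delta_rot":[0,0,0],"linear":[0,0,0.012],"gripper":0},{"delta_rot":[0,0,0],"linear":[0,0,0],"gripper":0},{"delta_rot":[0,0,0],"linear":[0,0,0],"gripper":0},{"delta_rot":[0,0,0],"linear":[0,0,0],"gripper":0}]'
python3 - <<'E'
from h import *
np.set_printoptions(precision=4,suppress=True)
plan([.604,.0115,.155],-183)
c=capture("wrist");cv2.imwrite("pics/w22.png",c["img"])
s=r.sense();p=s["tcp_pos"];R=np.array(s["ee_rot"])
# predicted
f=lambda a,rad,z:[.604+rad*np.cos(np.radians(a)),.0115+rad*np.sin(np.radians(a)),z]
print("pred studs",proj(c,[f(a,.08,.105) for a in (27,147,-93)]))
print("pred holes top",proj(c,[p+R@[.08*np.cos(np.radians(t)),.08*np.sin(np.radians(t)),.019] for t in (30,150,-90)]))
c2=capture("scene");crop(c2,200,150,330,270,6,"pics/s22.png")
print("pred studs",proj(c2,[f(a,.08,.105) for a in (27,147,-93)]))
print("pred holes top",proj(c2,[p+R@[.08*np.cos(np.radians(t)),.08*np.sin(np.radians(t)),.019] for t in (30,150,-90)]))
E
```

```text
time_s: 22.02
tcp_pos: [0.6037, 0.0099, 0.1542]
ee_rot: [[-0.999, 0.054, 0.003], [0.054, 0.999, -0.001], [-0.003, -0.001, -1.0]]
wrist_force: [0.3, 0.5, -4.1]
gripper_width: 0.482
rot [-0.0008  0.0027 -0.0018] then shift mm [-0.2  1.7 -0.8] t 22.02 yaw 176.9 tcp [0.6037 0.0099 0.1542] F [ 0.3  0.5 -4.1] g 0.482
pred studs [[304.7913 291.2407]
 [314.1688 106.4295]
 [141.7801 206.5677]]
pred holes top [[321.7478 106.7233]
 [309.2994 316.5305]
 [122.9177 221.4952]]
pred studs [[273.4625 240.299 ]
 [281.8142 208.3882]
 [239.8635 217.5291]]
pred holes top [[281.7173 201.4354]
 [273.152  233.1825]
 [239.1571 210.4528]]
```

View pics/w22.png

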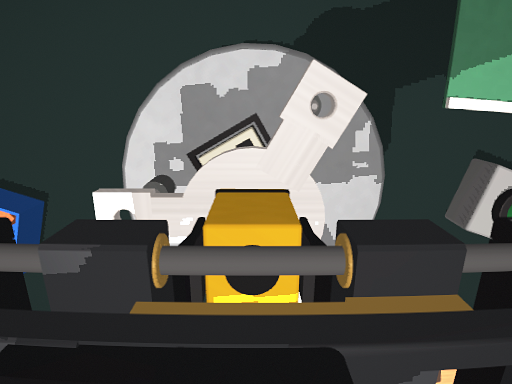

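View pics/s22.png

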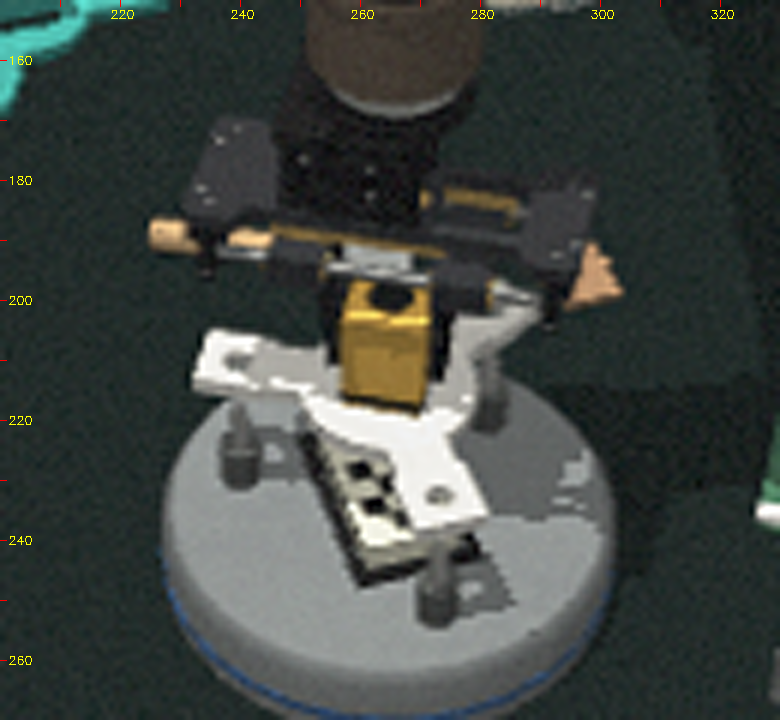

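```bash
python3 - <<'E'
from h import *
plan([.604,.0115,.155],-183)
c=capture("wrist");crop(c,290,80,350,130,12,"pics/w23.png")
s=r.sense();p=s["tcp_pos"];R=np.array(s["ee_rot"])
f=lambda a,rad,z:[.604+rad*np.cos(np.radians(a)),.0115+rad*np.sin(np.radians(a)),z]
print("pred studs",proj(c,[f(147,.08,.105),f(147,.08,.075)]))
E
```

```text
rot [-0.0007  0.0026 -0.0019] then shift mm [-0.2  1.6 -0.8] t 22.12 yaw 176.89 tcp [0.6037 0.0099 0.1542] F [-1.8  1.2 -3.7] g 0.483
pred studs [[314.11603751 106.61563844]
 [306.43387241 106.27723323]]
```

View pics/w23.png

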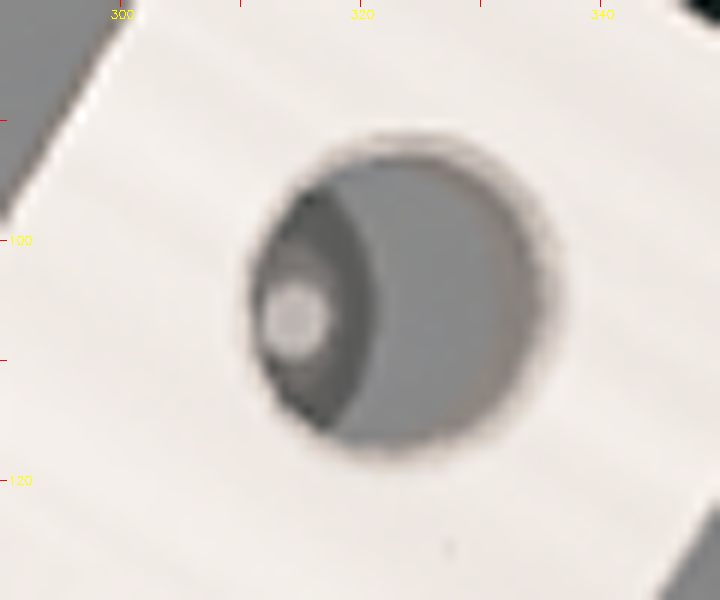

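```bash
python3 - <<'E'
from h import *
np.set_printoptions(precision=4,suppress=True)
c=capture("wrist");s=r.sense();p=s["tcp_pos"];R=np.array(s["ee_rot"])
h=unproj(c,[(323.2,104.7)],p[2]-.019)[0];t=unproj(c,[(314.5,106.3)],.105)[0]
print(h,t,"stud-hole in tool mm",(R.T@(t-h)*1000)[:2],p,R[2])
print("hole tool",R.T@(h-p)*1000)
E
```

```text
[0.5355 0.0544 0.135 ] [0.5366 0.0553 0.105 ] stud-hole in tool mm [-1.0248  0.9734] [0.6035 0.0099 0.154 ] [-0.0022 -0.0008 -1.    ]
hole tool [70.3859 40.7992 18.8074]
```

```bash
python3 -m crank '[{"delta_rot":[0,0.002,-0.001],"linear":[-0.001,0.0012,0.006],"gripper":0},{"delta_rot":[0,0,0],"linear":[0,0,0.01],"gripper":0},{"delta_rot":[0,0,0],"linear":[0,0,0.006],"gripper":0},{"delta_rot":[0,0,0],"linear":[0,0,0],"gripper":0},{"delta_rot":[0,0,0],"linear":[0,0,0],"gripper":0}]'
python3 - <<'E'
from h import *
plan([.604,.0115,.1038],-183)
c=capture("wrist");crop(c,290,80,350,130,12,"pics/w24.png")
c2=capture("scene");crop(c2,200,150,330,270,6,"pics/s24.png")
E
```

```text
time_s: 22.85
tcp_pos: [0.6047, 0.011, 0.1317]
ee_rot: [[-0.999, 0.053, -0.0], [0.053, 0.999, -0.001], [0.0, -0.001, -1.0]]
wrist_force: [-0.2, 0.5, -4.9]
gripper_width: 0.482
rot [-0.0012 -0.     -0.0007] then shift mm [ 0.7  0.5 27.9] t 22.85 yaw 176.96 tcp [0.6047 0.011  0.1317] F [-0.2  0.5 -4.9] g 0.482
```

View pics/w24.png

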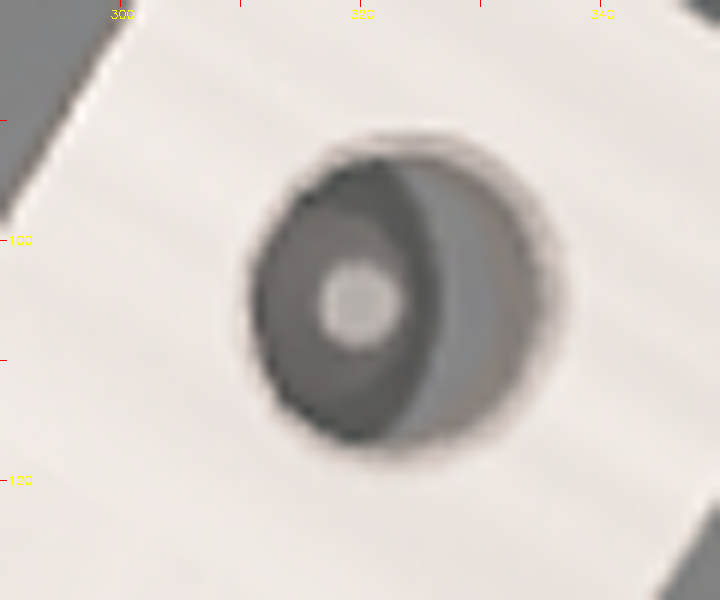

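View pics/s24.png

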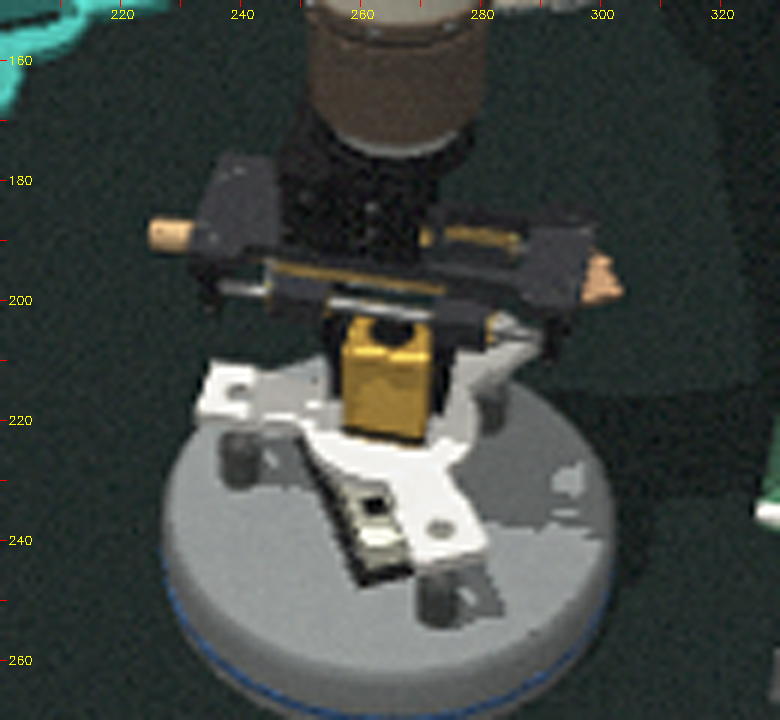

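```bash
python3 - <<'E'
from h import *
c=capture("wrist");s=r.sense();p=s["tcp_pos"];R=np.array(s["ee_rot"])
h=unproj(c,[(323.2,104.7)],p[2]-.019)[0];t=unproj(c,[(319.9,105.2)],.105)[0]
print("stud-hole in tool mm",(R.T@(t-h)*1000)[:2],p)
E
python3 -m crank '[{"delta_rot":[0,0,0],"linear":[0,0,0.006],"gripper":0},{"delta_rot":[0,0,0],"linear":[0,0,0.005],"gripper":0},{"delta_rot":[0,0,0],"linear":[0,0,0],"gripper":0}]'
python3 -c "
from h import *
plan([.604,.0115,.1038],-183)"
```

```text
stud-hole in tool mm [-0.29040172 -0.16255202] [0.60471746 0.01104753 0.1319943 ]
time_s: 23.38
tcp_pos: [0.6039, 0.0109, 0.1198]
ee_rot: [[-0.999, 0.053, -0.002], [0.053, 0.999, -0.001], [0.002, -0.001, -1.0]]
wrist_force: [-0.5, -0.2, -5.3]
gripper_width: 0.479
rot [-0.0015 -0.0021 -0.001 ] then shift mm [-0.1  0.6 16. ] t 23.38 yaw 176.94 tcp [0.6039 0.0109 0.1198] F [-0.5 -0.2 -5.3] g 0.479
```

Holes aligned, no contact force. Continue down.

```bash
python3 -m crank '[{"delta_rot":[0,0,0],"linear":[-0.0003,0.0002,0.005],"gripper":0},{"delta_rot":[0,0,0],"linear":[0,0,0.005],"gripper":0},{"delta_rot":[0,0,0],"linear":[0,0,0.003],"gripper":0},{"delta_rot":[0,0,0],"linear":[0,0,0],"gripper":0}]'
python3 -c "
from h import *
plan([.604,.0115,.1038],-183)"
python3 -m crank '[{"delta_rot":[0,0,0],"linear":[0,0,0.002],"gripper":0},{"delta_rot":[0,0,0],"linear":[0,0,0.001],"gripper":0},{"delta_rot":[0,0,0],"linear":[0,0,0],"gripper":0},{"delta_rot":[0,0,0],"linear":[0,0,0],"gripper":0}]'
python3 -c "
from h import *
plan([.604,.0115,.1038],-183)"
python3 -m crank '[{"delta_rot":[0,0,0],"linear":[0,0,0.001],"gripper":0},{"delta_rot":[0,0,0],"linear":[0,0,0.001],"gripper":0},{"delta_rot":[0,0,0],"linear":[0,0,0],"gripper":0}]'
python3 - <<'E'
from h import *
plan([.604,.0115,.1038],-183)
c=capture("wrist");cv2.imwrite("pics/w25.png",c["img"])
c2=capture("scene");crop(c2,200,150,330,270,6,"pics/s25.png")
E
```

```text
time_s: 23.88
tcp_pos: [0.6046, 0.0111, 0.1072]
ee_rot: [[-0.999, 0.053, -0.001], [0.053, 0.999, -0.001], [0.001, -0.001, -1.0]]
wrist_force: [-0.6, -0.5, -4.8]
gripper_width: 0.477
rot [-0.0013 -0.0011 -0.0008] then shift mm [0.6 0.3 3.4] t 23.88 yaw 176.95 tcp [0.6046 0.0111 0.1072] F [-0.6 -0.5 -4.8] g 0.477
time_s: 24.38
tcp_pos: [0.6048, 0.0112, 0.1047]
ee_rot: [[-0.999, 0.053, -0.0], [0.053, 0.999, -0.001], [0.0, -0.001, -1.0]]
wrist_force: [0.3, 0.9, -4.9]
gripper_width: 0.477
rot [-0.001  -0.0002 -0.0008] then shift mm [0.8 0.3 0.9] t 24.38 yaw 176.96 tcp [0.6048 0.0112 0.1047] F [ 0.3  0.9 -4.9] g 0.477
time_s: 24.75
tcp_pos: [0.605, 0.0112, 0.1038]
ee_rot: [[-0.999, 0.053, 0.0], [0.053, 0.999, -0.001], [-0.001, -0.001, -1.0]]
wrist_force: [-2.3, 0.1, 3.4]
gripper_width: 0.477
rot [-0.001   0.0005 -0.0006] then shift mm [ 1.   0.2 -0. ] t 24.75 yaw 176.97 tcp [0.605  0.0112 0.1038] F [-2.3  0.1  3.4] g 0.477
```

View pics/w25.png

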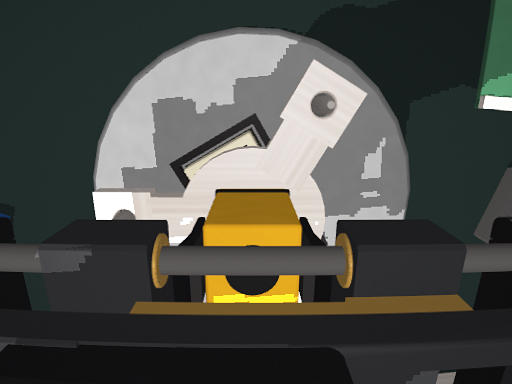

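View pics/s25.png

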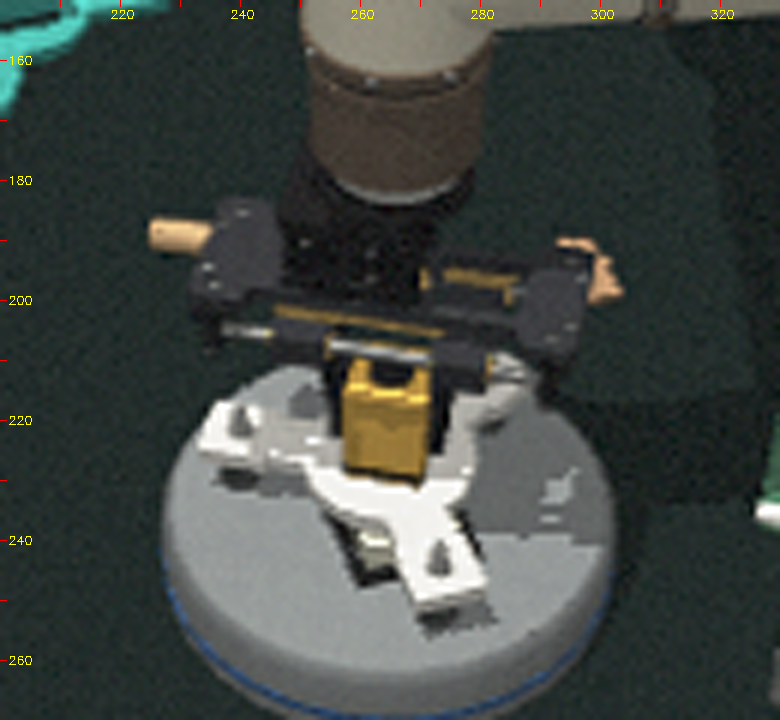

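```bash
python3 -m crank '[{"delta_rot":[0,0,0],"linear":[0,0,0.001],"gripper":0},{"delta_rot":[0,0,0],"linear":[0,0,0.001],"gripper":0},{"delta_rot":[0,0,0],"linear":[0,0,0],"gripper":0}]'
python3 -c "
from h import *
plan([.604,.0115,.1038],-183)"
python3 -m crank '[{"delta_rot":[0,0,0],"linear":[0,0,0],"gripper":85},{"delta_rot":[0,0,0],"linear":[0,0,-0.002],"gripper":85},{"delta_rot":[0,0,0],"linear":[0,0,0],"gripper":85},{"delta_rot":[0,0,0],"linear":[0,0,0],"gripper":85},{"delta_rot":[0,0,0],"linear":[0,0,-0.02],"gripper":85},{"delta_rot":[0,0,0],"linear":[0,0,-0.04],"gripper":85},{"delta_rot":[0,0,0],"linear":[0,0,-0.05],"gripper":85},{"delta_rot":[0,0,0],"linear":[0,0,-0.02],"gripper":0},{"delta_rot":[0,0,0],"linear":[0,0,0],"gripper":0}]'
python3 - <<'E'
from h import *
plan([.646,.266,.12],-183)
c=capture("wrist");cv2.imwrite("pics/w26.png",c["img"])
c2=capture("scene");crop(c2,200,150,330,270,6,"pics/s26.png")
E
```

```text
time_s: 25.22
tcp_pos: [0.605, 0.0112, 0.1037]
ee_rot: [[-0.999, 0.053, 0.001], [0.053, 0.999, -0.001], [-0.001, -0.001, -1.0]]
wrist_force: [-6.1, 1.6, 14.3]
gripper_width: 0.48
rot [-0.0012  0.0013 -0.0003] then shift mm [ 1.   0.3 -0.1] t 25.23 yaw 176.98 tcp [0.605  0.0112 0.1037] F [-6.1  1.6 14.3] g 0.48
time_s: 26.35
tcp_pos: [0.6057, 0.0115, 0.2343]
ee_rot: [[-0.999, 0.053, 0.004], [0.053, 0.999, -0.0], [-0.004, 0.0, -1.0]]
wrist_force: [-0.9, -0.5, -0.1]
gripper_width: 0.705
rot [ 0.0002  0.0035 -0.0008] then shift mm [-26.9 256.3 114.3] t 26.35 yaw 176.95 tcp [0.6057 0.0115 0.2343] F [-0.9 -0.5 -0.1] g 0.705
```

View pics/w26.png

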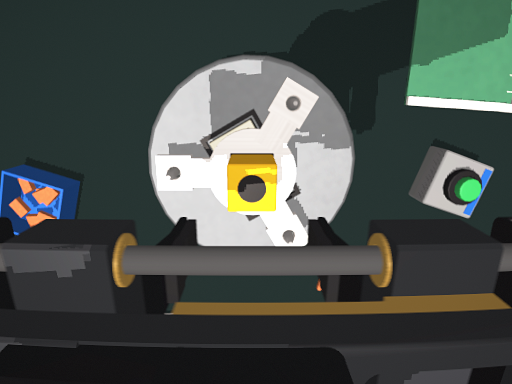

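View pics/s26.png

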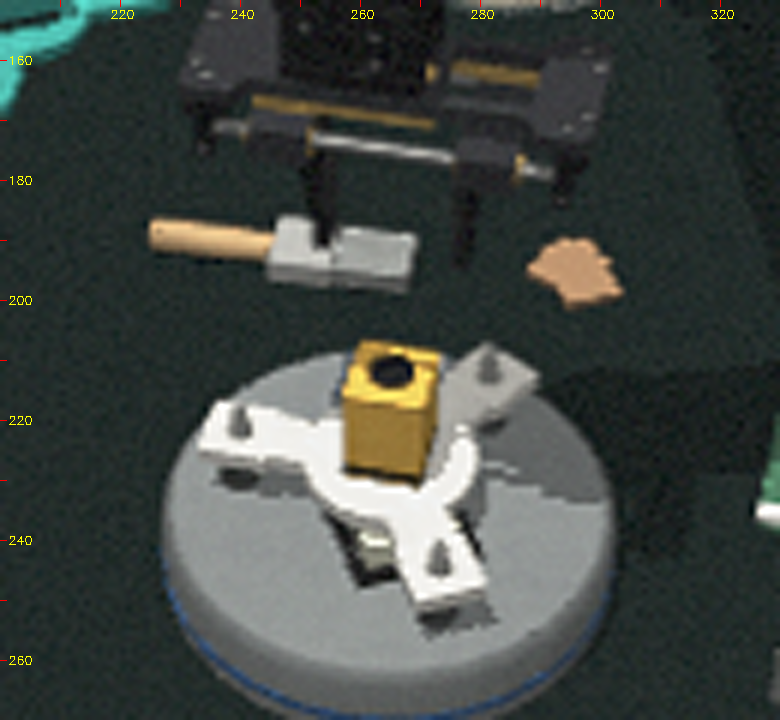

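```bash
python3 -m crank '[{"delta_rot":[0,0.003,0],"linear":[-0.003,0.025,0],"gripper":0},{"delta_rot":[0,0,0],"linear":[-0.005,0.045,0],"gripper":0},{"delta_rot":[0,0,0],"linear":[-0.005,0.05,0],"gripper":0},{"delta_rot":[0,0,0],"linear":[-0.005,0.05,0.02],"gripper":0},{"delta_rot":[0,0,0],"linear":[-0.005,0.045,0.03],"gripper":0},{"delta_rot":[0,0,0],"linear":[-0.003,0.025,0.02],"gripper":0},{"delta_rot":[0,0,0],"linear":[0,0,0],"gripper":0},{"delta_rot":[0,0,0],"linear":[0,0,0],"gripper":0}]'
python3 - <<'E'
from h import *
plan([.646,.266,.06],-183)
c=capture("wrist");cv2.imwrite("pics/w27.png",c["img"])
c2=capture("scene");crop(c2,300,190,400,290,6,"pics/s27.png")
E
```

```text
time_s: 27.45
tcp_pos: [0.6436, 0.2486, 0.1625]
ee_rot: [[-0.999, 0.054, -0.003], [0.054, 0.999, -0.002], [0.003, -0.002, -1.0]]
wrist_force: [-0.4, -0.6, 0.3]
gripper_width: 0.004
rot [-0.0017 -0.0033 -0.0014] then shift mm [ -1.5  17.5 102.5] t 27.45 yaw 176.92 tcp [0.6436 0.2486 0.1625] F [-0.4 -0.6  0.3] g 0.004
```

View pics/w27.png

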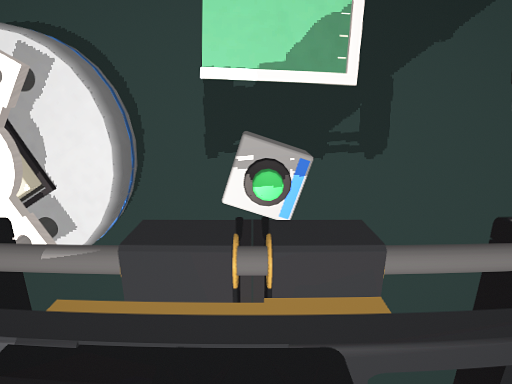

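View pics/s27.png

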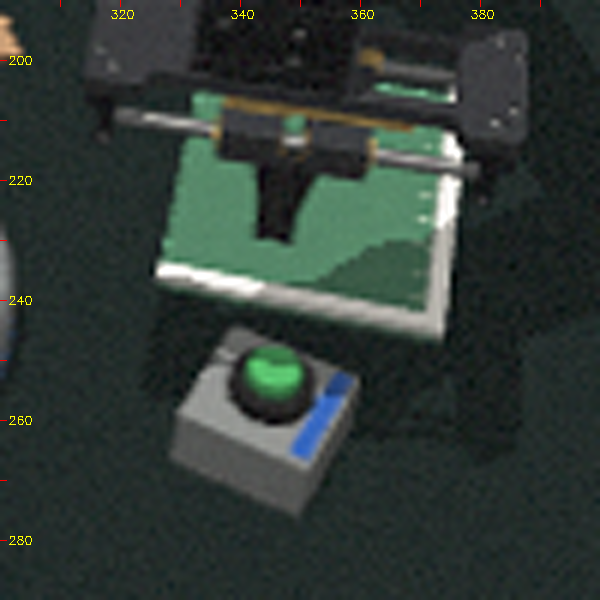

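```bash
python3 - <<'E'
from h import *
np.set_printoptions(precision=4,suppress=True)
c=capture("wrist");s=capture("scene");t=capture("top")
for z in (.045,.05,.055): print(z,unproj(c,[(268,185.5)],z)[0][:2],unproj(s,[(345.5,251.7)],z)[0][:2],unproj(t,[(160.5,148.5)],z)[0][:2])
E
```

```text
0.045 [0.647  0.2638] [0.6292 0.2632] [0.6459 0.2644]
0.05 [0.6457 0.2636] [0.6336 0.2626] [0.6447 0.2632]
0.055 [0.6444 0.2634] [0.638  0.2621] [0.6436 0.2619]
```

```bash
python3 -c "
from h import *
plan([.645,.265,.075],-183)"
python3 -m crank '[{"delta_rot":[0,-0.003,0],"linear":[0,0.008,0.02],"gripper":0},{"delta_rot":[0,0,0],"linear":[-0.0005,0.008,0.03],"gripper":0},{"delta_rot":[0,0,0],"linear":[0,0,0.027],"gripper":0},{"delta_rot":[0,0,0],"linear":[0,0,0.01],"gripper":0},{"delta_rot":[0,0,0],"linear":[0,0,0],"gripper":0},{"delta_rot":[0,0,0],"linear":[0,0,0],"gripper":0}]'
python3 - <<'E'
from h import *
plan([.645,.265,.06],-183)
c=capture("wrist");crop(c,200,130,320,240,5,"pics/w28.png")
c2=capture("scene");crop(c2,320,210,380,280,8,"pics/s28.png")
E
```

```text
rot [ 0.     -0.0018 -0.0021] then shift mm [-0.4 16.4 88.6] t 27.7 yaw 176.88 tcp [0.6437 0.2486 0.1636] F [-0.3  0.7  0.8] g 0.004
time_s: 28.45
tcp_pos: [0.6455, 0.2656, 0.077]
ee_rot: [[-0.999, 0.053, 0.002], [0.053, 0.999, 0.0], [-0.002, 0.0, -1.0]]
wrist_force: [-1.0, 1.0, 0.2]
gripper_width: 0.007
rot [ 0.0004  0.0021 -0.0008] then shift mm [ 0.5 -0.7 17. ] t 28.45 yaw 176.95 tcp [0.6455 0.2656 0.077 ] F [-1.   1.   0.2] g 0.007
```

View pics/w28.png

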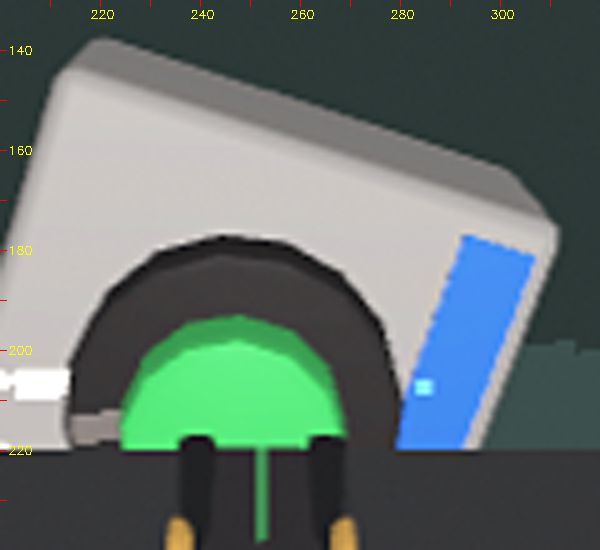

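View pics/s28.png

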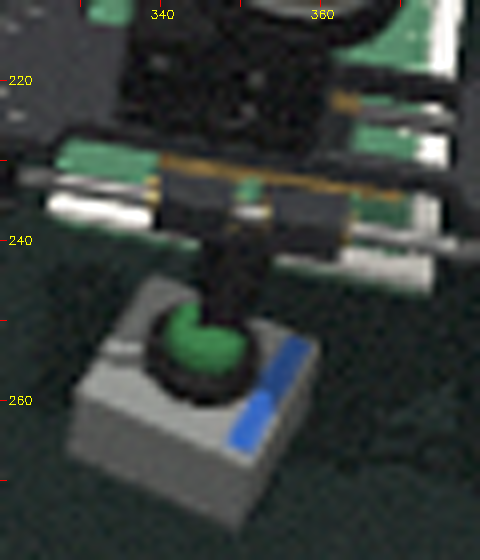

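```bash
python3 - <<'E'
from h import *
np.set_printoptions(precision=4,suppress=True)
c=capture("wrist");s=r.sense();p=s["tcp_pos"]
for z in (.05,.06): print(proj(c,[[p[0],p[1],z]]),unproj(c,[(246,219.5)],z),p)
E
```

```text
[[250.7538 217.2729]] [[0.6465 0.2625 0.05  ]] [0.6452 0.2657 0.0766]
[[250.7071 222.9965]] [[0.6427 0.2629 0.06  ]] [0.6452 0.2657 0.0766]
```

```bash
python3 -m crank '[{"delta_rot":[0,0.001,0],"linear":[0,-0.0025,0.005],"gripper":0},{"delta_rot":[0,0,0],"linear":[0,0,0.005],"gripper":0},{"delta_rot":[0,0,0],"linear":[0,0,0.003],"gripper":0},{"delta_rot":[0,0,0],"linear":[0,0,0],"gripper":0}]'
python3 -m crank '[{"delta_rot":[0,0,0],"linear":[0,0,0.003],"gripper":0},{"delta_rot":[0,0,0],"linear":[0,0,0.002],"gripper":0},{"delta_rot":[0,0,0],"linear":[0,0,0],"gripper":0}]'
```

```text
time_s: 29.1
tcp_pos: [0.6441, 0.2626, 0.0621]
ee_rot: [[-0.999, 0.053, -0.002], [0.053, 0.999, -0.002], [0.002, -0.002, -1.0]]
wrist_force: [-0.6, -0.6, 1.5]
gripper_width: 0.004
time_s: 29.48
tcp_pos: [0.6445, 0.2628, 0.0577]
ee_rot: [[-0.999, 0.053, -0.001], [0.053, 0.999, -0.001], [0.001, -0.001, -1.0]]
wrist_force: [-2.6, -2.0, 3.5]
gripper_width: 0.006
```

```bash
python3 -m crank '[{"delta_rot":[0,0,0],"linear":[0,0,0.002],"gripper":0},{"delta_rot":[0,0,0],"linear":[0,0,0.002],"gripper":0},{"delta_rot":[0,0,0],"linear":[0,0,0],"gripper":0}]'
python3 -m crank '[{"delta_rot":[0,0,0],"linear":[0,0,0.002],"gripper":0},{"delta_rot":[0,0,0],"linear":[0,0,0.001],"gripper":0},{"delta_rot":[0,0,0],"linear":[0,0,0],"gripper":0},{"delta_rot":[0,0,0],"linear":[0,0,0],"gripper":0}]'
```

```text
time_s: 29.85
tcp_pos: [0.6446, 0.2629, 0.0563]
ee_rot: [[-0.999, 0.052, -0.0], [0.052, 0.999, -0.001], [0.0, -0.001, -1.0]]
wrist_force: [-6.4, -1.7, 13.3]
gripper_width: 0.008
time_s: 30.35
tcp_pos: [0.6447, 0.2629, 0.0561]
ee_rot: [[-0.999, 0.051, 0.001], [0.051, 0.999, -0.001], [-0.001, -0.001, -1.0]]
wrist_force: [-9.7, -2.5, 23.5]
gripper_width: 0.007
```

```bash
python3 - <<'E'
from h import *
c2=capture("scene");crop(c2,320,210,380,280,8,"pics/s29.png")
E
python3 -m crank '[{"delta_rot":[0,0,0],"linear":[0,0,-0.006],"gripper":0},{"delta_rot":[0,0,0],"linear":[0,0,-0.01],"gripper":0},{"delta_rot":[0,0,0],"linear":[0,0,-0.03],"gripper":0},{"delta_rot":[0,0,0],"linear":[0,0,-0.05],"gripper":0},{"delta_rot":[0,0,0],"linear":[0.03,0.02,-0.03],"gripper":0},{"delta_rot":[0,0,0],"linear":[0.05,0.02,0],"gripper":0},{"delta_rot":[0,0,0],"linear":[0.05,0.02,0],"gripper":0},{"delta_rot":[0,0,0],"linear":[0.05,0.02,0],"gripper":0},{"delta_rot":[0,0,0],"linear":[0,0,0],"gripper":0}]'
python3 - <<'E'
from h import *
c=capture("scene");crop(c,150,150,390,290,3,"pics/s30.png");cv2.imwrite("pics/s30full.png",c["img"])
c=capture("top");crop(c,130,100,400,250,2,"pics/t30.png")
print(r.sense()["time_s"],r.sense()["wrist_force"])
E
```

```text
time_s: 31.52
tcp_pos: [0.4663, 0.3541, 0.1764]
ee_rot: [[-0.999, 0.049, -0.002], [0.049, 0.999, -0.0], [0.002, -0.0, -1.0]]
wrist_force: [0.0, -0.2, 0.5]
gripper_width: 0.006
31.625 [ 0.38549736  0.39389201 -0.20008401]
```

View pics/s29.png

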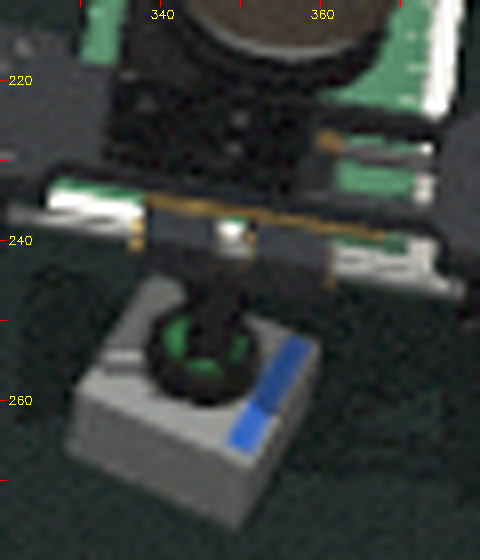

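View pics/s30.png

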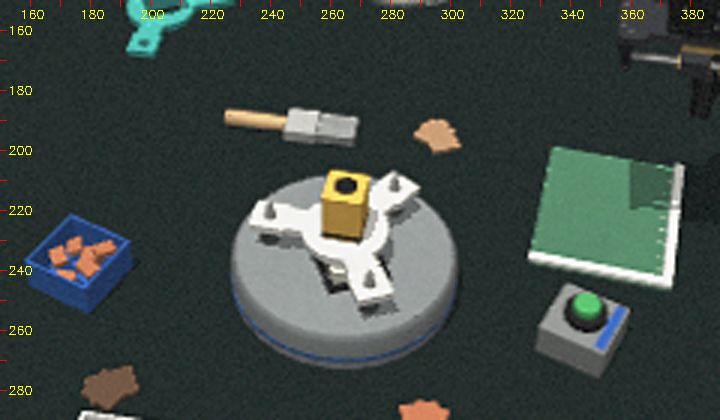

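View pics/t30.png

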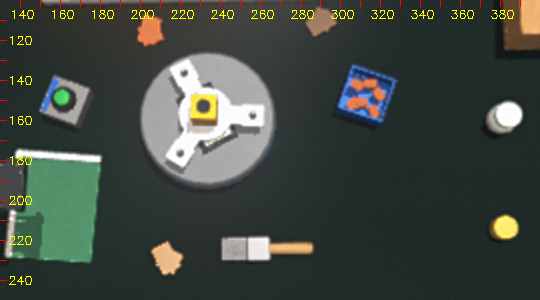

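```bash
python3 -c "
from station import workorder,r
print(workorder.finish_job(), r.sense()['time_s'])"
```

```text
the job is handed in; nothing more can be done
the job is handed in; nothing more can be done
```

I did all the steps in the order asked and handed the job in at about 31.6 s; the hand-in reports no verdict.

- **Plate in the corner:** I slid the plate into the fence corner. It stopped against both strips at about 13 N each way, and it was still snug when I released and regripped it.
- **Plate in the pocket:** The plate touched the pocket floor at the expected height. The pictures showed it flat inside the rim.
- **Measuring head:** I turned the head by -30° and lowered it over the studs. It stopped at the calculated home height (tip z 0.1037 m, pushed to 14 N) before I let go. All three stud tips show through the arms.
- **Start button:** I pressed the button about 6 mm until it stopped moving, at 23 N. It came back up.

The final pictures show the plate's edge under the seated head, the button up, and the arm clear of everything. The finds and tools I could see there are where they were; the last close-up pictures do not cover the callipers.

Two measurements disagreed. The top camera read about 2–4 mm off from the wrist camera and from contact, so I went by the wrist views and contact. The button's height was unclear from the cameras, so I found it by touch.

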